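# Dry-stack a carburettor on its work stand

## Task

Build the carburettor up dry on the low work stand: first set the two-throat body on the stand, then the plate with two holes on the body, then the plate with one hole, then the air horn flange-down with its flange (not its mouth) centred on that plate, and last lay the round cover with the knob flat over the air horn's mouth. Centre each piece on the one below and line up their long sides (either way round), and leave the finished stack standing with everything released.

Things in the scene. Friction and masses are not known exactly. Their poses are not given: they have to be found in the camera images.
- stand_top (a point): low fixed work stand: dark base plate 90 x 116 mm, 6 mm thick, a screw at each corner, carrying an aluminium plate 54 mm (x) x 80 mm (y), flat and level, top 22 mm above the bench, with two dark discs side by side along y. Point: centre of the flat top; y along its long side.
- casting_mid (a point): carburettor body of two throats; dark casting, throats side by side along y, 34 mm high, 0.4 kg. Point: centre, 17 mm above underside. Flat top 44 (x) x 72 (y) mm; bottom flange 47 x 75, 6 thick; 38 x 62 between. Thin lever 30 mm out on the -x side (y -38 to -5 mm); 16 mm boss reaching 50 mm out on +y. Grip across x (44 mm) at y = +12 mm, clear of the lever.
- spacer_mid (a point): two-hole plate: aluminium plate 46 mm (x) x 72 mm (y), 12 mm thick, with two round holes of 27 mm side by side along y, lying flat and loose, 0.09 kg. The point is its centre, 6 mm above its underside. Grip it across x (46 mm).
- adaptor_mid (a point): one-hole plate: aluminium plate of the same outline, 46 mm (x) x 72 mm (y), 12 mm thick, with a single round hole of 30 mm in the middle, lying flat and loose, 0.09 kg. The point is its centre, 6 mm above its underside. Grip it across x (46 mm).
- horn_flange (a point): carburettor air horn: dark casting 50 mm high overall, loose, 0.42 kg: a flat flange 80 mm (x) x 55 mm (y), 6 mm thick, and a round intake throat rising from it. The point is the centre of the flange outline, 3 mm above the underside; x runs along the flange's long side.
- horn_mouth (a point): centre of the air horn's open mouth, in its rim's plane, 44 mm above the underside; 10.5 mm to +x, 2.5 mm to -y of the flange centre. Throat 46 mm across outside, opening about 27 mm. Grip the throat across x, fingertips at least 21 mm above the underside (wider below). A thin choke lever at y = -32 mm beside the throat rises 6 mm over the rim.
- cap_mid (a point): throat cover: turned aluminium disc 48 mm in diameter and 8 mm thick with a flat underside and a round knob, 20 mm across and 20 mm high, on top; 28 mm high in all, lying flat with the knob up, loose, 0.06 kg. The point is its centre, 14 mm above its underside. Grip it by the knob.
Not all that is in view belongs to the job. What is shaped like the part that bears horn_flange but orange or pink is not meant.

How it is judged:
By the outcome, as a careful person would: the job done as asked, in the order asked, and still so for the second after the job is handed in, with the robot touching nothing.
It also fails if it takes over 136 s, if anything falls off the work surface, if the arm or the gripper's body presses on something with over 40 N, if the wrist force passes 120 N, or if a joint passes its speed limit or range.

## Robot

A 7-joint arm with a two-finger parallel gripper is mounted at the origin on a cart in front of the work surface, level with it; the furniture and walls round the work are solid. World frame = base frame: x ahead of the robot, y to its left, z up, the work surface at z = 0. Lengths are in m, angles in rad, forces in N, time in s.
With the tool pointing down it reaches from about 0.425 to 0.825 m from the base axis. Payload 3.6 kg.
Tool frame: the origin (TCP) lies at the very end of the fingers, on their centre line; the grasp point (between the pads) lies 19 mm behind it; z points along the fingers, y is the line along which they close (so a half turn about z gives the same grasp; the last joint's range is limited). The gripper opens to 93 mm and grips with 3 to 60 N. Pads are 15 mm wide; open, the fingers measure 128 mm over their backs; the gripper's body (75 mm by 188 mm) begins 65 mm behind the grasp point.
Start: joints at [-1.353, 0.615, -0.013, 1.423, 0.008, 1.103, -0.04], TCP at [0.158, 0.631, 0.219] pointing down, gripper open.
Joint ranges: [-3.12, 3.12], [-0.3, 2.06], [-1.34, 1.32], [0.26, 2.42], [-1.36, 4.5], [0.01, 1.98], [-2.84, 2.84]. Speed limits (rad/s): [2.79, 2.79, 3.14, 3.14, 3.14, 3.14, 3.14].

## Interface

Orientations are given as a unit quaternion [w, x, y, z].
In Python, from workcell import observe, read_camera, hand_in gives the robot as it stands.
- The arm moves only by the tool move_arm, never from a script. Its argument "targets" is a list of rows, each an object of numbers: "dx", "dy", "dz": the shift along the tool's x, y, z scaled (see below); "ax", "ay", "az": the turn, a rotation vector about the tool's x, y, z scaled (see below); "hand": the opening, from -1 (shut) to 1 (fully open). In form: [{"dx": .., "dy": .., "dz": .., "ax": .., "ay": .., "az": .., "hand": ..}, ...]. A call has exactly 5 rows; each row is the pose to reach, as a shift and turn from the pose commanded when the call began, along the tool's axes at that moment, turning the shorter way round; what a row does not reach only later rows make up. The controller multiplies each number of a shift by 0.15 m and each number of a turn by 180 degrees. A row lasts 1/8 s, in which the tool goes at most 62.5 mm and 10.7 degrees, less where a joint would pass 70% of its speed; a pose out of reach is approached as far as the arm can. A call with a number of a shift or a turn outside -1 to 1 is refused whole. A call with a gripper value outside its range is refused whole. The fingers move at their own pace and stop on an object; "squeeze" is the grip in N (left out, the last holds). Time passes only in rows, so rows that repeat a pose let the fingers close, or fill a call up. It gives the time, the measured TCP pose, the force, the opening and the grip force at its end, in the units of the state.
- observe(): the state, without advancing time (a new reading comes with each control period).
- read_camera(name): name is "side" or "top" or "wrist"; returns a dict with "color" (480x640x3 uint8, blue, green, red), "fx", "fy", "cx", "cy" (pixels), "eye" and "attitude" of the camera in the world; the wrist camera has in their place "hand_eye" (4x4, takes a point from camera to tool coordinates, whose origin is the TCP and whose axes are the flange's). Camera axes: x right, y up, looking along -z (the intrinsics and any distortion apply to the point x, -y, -z); pixel columns grow to the right and rows downward; lengths in m; the calibration is good to about 2 mm. A picture is of the moment at which its call begins: read the wrist's pose just before it. There is no depth.
- hand_in(): hands the job in; it is judged then, once.
The state is a dict: "t": time; "q": joint angles; "dq": joint speeds; "joint_efforts": joint torques, N m; "position": TCP position; "orientation": TCP orientation; "ft_force": force on the tool from outside, world axes, zero at the start; "moment": the same for the moment, N m; "finger_gap": finger opening in m; "finger_force": force on a finger pad.
Only numpy, scipy, OpenCV 4.12 (cv2) and the standard library are available. Lean on these libraries where they do the work, as an engineer would, in place of code of your own. Each camera call takes 0.05 s, during which the arm holds its last target. There are 200 camera calls.

## Working session

There is one attempt and no reset: what is moved stays moved. The work goes in short steps, Python scripts to look and compute and a tool call to move; the robot and the scene stay as the last step left them, time stands still between calls to the robot, and variables do not carry over. Pictures are saved under pics/ and viewed, at most 14 in all, crops included, and the job is handed in when it is done.

Besides the shell and the picture viewer there is one more tool, called after "Emit:" as a command line: name --argument value ..., lists and objects as JSON in quotes. move_arm: Moves the arm, as the interface text tells. Its arguments: {"type":"object","properties":{"targets":{"type":"array"},"squeeze":{"type":"number"}},"required":["targets"]}

```bash
ls; mkdir -p pics; python3 - <<'E'
from workcell import observe, read_camera
import cv2,numpy as np
s=observe();print(s)
for n in ["top","side"]:
    c=read_camera(n);cv2.imwrite(f"pics/{n}0.png",c["color"])
    print(n,{k:v for k,v in c.items() if k!="color"})
c=read_camera("wrist");cv2.imwrite("pics/w0.png",c["color"]);print({k:v for k,v in c.items() if k!="color"})
E
```

```text
pics
{'t': 0.0, 'q': array([-1.35249846,  0.61590535, -0.01258921,  1.42489927,  0.00810983,
        1.10340292, -0.04036403]), 'dq': array([ 1.28441471e-03,  3.35205779e-04,  9.90922711e-04, -1.57247296e-03,
       -1.08222693e-03,  3.10698952e-05, -1.21634361e-03]), 'joint_efforts': array([ 1.97234694e-04, -4.58932364e+01,  2.08979943e-01, -1.65742582e+01,
       -6.11073570e-02,  2.03844742e-02,  2.32445918e-04]), 'position': array([0.15734975, 0.62984553, 0.21749015]), 'orientation': array([-1.25941516e-04,  1.22051383e-01,  9.92522955e-01, -1.27601563e-03]), 'ft_force': array([-0.13913149, -0.51550177, -0.24025358]), 'moment': array([-0.01520385, -0.00470894, -0.01080401]), 'finger_force': 0.0, 'finger_gap': 0.0925901762094636}
top {'fx': 448.1233433849268, 'fy': 448.1233433849268, 'cx': 325.8042856938743, 'cy': 241.8815932814116, 'eye': array([4.43005924e-01, 3.12601652e-05, 1.09908578e+00]), 'attitude': array([-0.70480012, -0.04168675,  0.04781336,  0.70656414])}
side {'fx': 464.15593821253395, 'fy': 464.15593821253395, 'cx': 322.6616948639274, 'cy': 228.64992419285278, 'eye': array([ 0.26559099, -0.97862734,  0.85071143]), 'attitude': array([ 0.88225623,  0.44341941, -0.07095842, -0.14130842])}
{'fx': 366.0246435152824, 'fy': 366.0246435152824, 'cx': 319.336302296392, 'cy': 235.2581175231032, 'hand_eye': array([[-8.45623996e-04,  9.59349761e-01,  2.82218569e-01,
         7.95414391e-02],
       [ 9.99999593e-01,  7.22155569e-04,  5.41508943e-04,
         4.60070624e-04],
       [ 3.15690764e-04,  2.82218912e-01, -9.59349981e-01,
        -1.65840007e-01],
       [ 0.00000000e+00,  0.00000000e+00,  0.00000000e+00,
         1.00000000e+00]])}
```

View pics/top0.png

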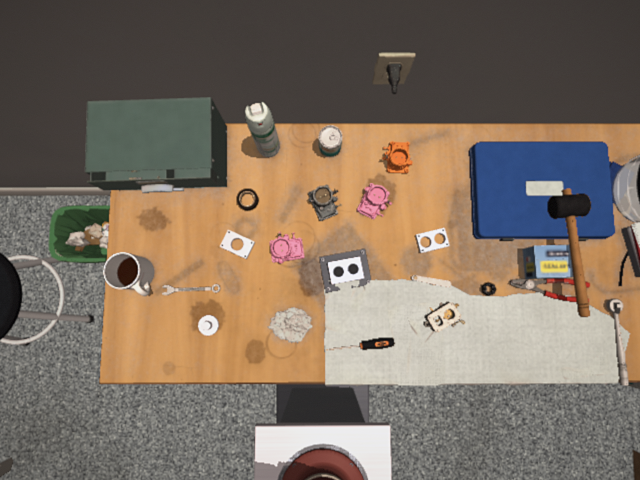

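View pics/side0.png

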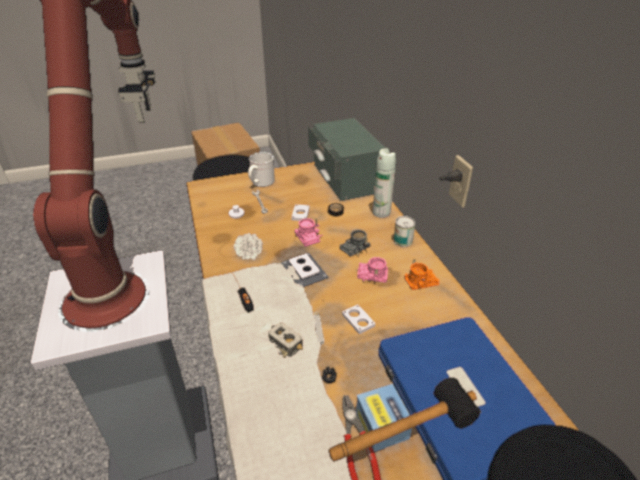

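```bash
cat > h.py <<'E'
import numpy as np,cv2
from scipy.spatial.transform import Rotation as R
from workcell import observe, read_camera
def rot(q): return R.from_quat([q[1],q[2],q[3],q[0]])
def pose():
    s=observe(); return np.array(s["position"]),rot(s["orientation"])
def cam(name,save=None):
    """dict with K, Rwc, eye"""
    if name=="wrist":
        p,r=pose()
    c=read_camera(name)
    if name=="wrist":
        H=c["hand_eye"]; Rm=r.as_matrix()@H[:3,:3]; e=p+r.as_matrix()@H[:3,3]
    else: Rm=rot(c["attitude"]).as_matrix(); e=np.array(c["eye"])
    if save: cv2.imwrite(f"pics/{save}.png",c["color"]); np.savez(f"pics/{save}.npz",R=Rm,e=e,k=[c["fx"],c["fy"],c["cx"],c["cy"]])
    return dict(R=Rm,e=e,k=[c["fx"],c["fy"],c["cx"],c["cy"]],im=c["color"])
def load(n):
    d=np.load(f"pics/{n}.npz"); return dict(R=d["R"],e=d["e"],k=d["k"],im=cv2.imread(f"pics/{n}.png"))
def ray(c,u,v):
    fx,fy,cx,cy=c["k"]; d=c["R"]@np.array([(u-cx)/fx,-(v-cy)/fy,-1.]); return d/np.linalg.norm(d)
def at(c,u,v,z):
    d=ray(c,u,v); return c["e"]+d*(z-c["e"][2])/d[2]
def proj(c,P):
    fx,fy,cx,cy=c["k"]; q=c["R"].T@(np.asarray(P)-c["e"]); return np.array([cx-fx*q[0]/q[2],cy+fy*q[1]/q[2]])
def tri(*obs):
    A=np.zeros((3,3));b=np.zeros(3)
    for c,u,v in obs:
        d=ray(c,u,v);M=np.eye(3)-np.outer(d,d);A+=M;b+=M@c["e"]
    P=np.linalg.solve(A,b); return P,max(np.hypot(*(proj(c,P)-[u,v])) for c,u,v in obs)
E
python3 - <<'E'
from h import *
T=cam("top","T");S=cam("side","S")
for n,t,s in [("body",(443,318),(288,334)),("spacer",(432,240),(358,318)),("adaptor",(238,243),(300,212)),("horn",(323,200),(357,238)),("cap",(208,325),(237,211)),("stand",(346,270),(303,266))]:
    P,e=tri((T,*t),(S,*s)); print(n,P.round(3),round(e,1), np.hypot(*P[:2]).round(3))
    print(at(T,*t,0.02).round(3))
t=[cv2.resize(T["im"][y-25:y+25,x-33:x+33],(264,200),interpolation=cv2.INTER_CUBIC) for x,y in [(443,318),(432,240),(238,243),(323,200),(208,325),(346,270)]]
cv2.imwrite("pics/m.png",np.vstack([np.hstack(t[:3]),np.hstack(t[3:])]))
E
```

```text
body [ 0.404 -0.286  0.031] 2.8 0.495
[ 0.397 -0.288  0.02 ]
spacer [ 0.587 -0.271  0.007] 0.4 0.647
[ 0.585 -0.268  0.02 ]
adaptor [0.579 0.206 0.008] 0.2 0.614
[0.578 0.203 0.02 ]
horn [ 0.686 -0.004  0.03 ] 1.7 0.686
[ 0.684 -0.003  0.02 ]
cap [0.385 0.272 0.01 ] 1.2 0.471
[0.383 0.27  0.02 ]
stand [ 0.512 -0.058  0.017] 0.1 0.515
[ 0.512 -0.058  0.02 ]
```

View pics/m.png

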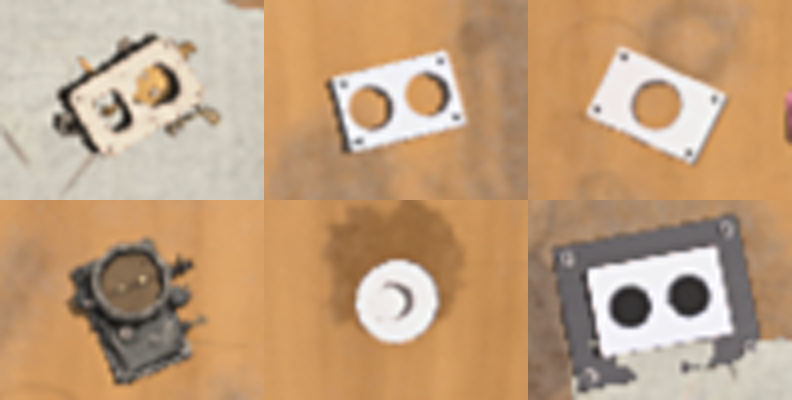

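```bash
cat >> h.py <<'E'
def plan(x,y,z,yaw=None,show=True):
    """yaw (deg): world angle of tool y axis, mod 180; prints tool shifts/turns in units"""
    p,r=pose(); M=r.as_matrix()
    cur=np.degrees(np.arctan2(M[1,1],M[0,1]))
    if yaw is None: yaw=cur
    yaw=cur+(yaw-cur+90)%180-90
    a=np.radians(yaw); ty=np.array([np.cos(a),np.sin(a),0]); tz=np.array([0,0,-1.]); Rt=np.c_[np.cross(ty,tz),ty,tz]
    d=M.T@(np.array([x,y,z])-p)/0.15; w=R.from_matrix(M.T@Rt).as_rotvec()/np.pi
    print("at",p.round(4),"yaw",round(cur,2),"d",d.round(4),"a",w.round(4),"t",round(observe()["t"],2),"q7",round(observe()["q"][6],2))
E
python3 -c "
from h import *
plan(.42,.32,.24,60); plan(.52,.24,.24,60)"
```

```text
at [0.1574 0.6303 0.2181] yaw 75.98 d [-2.1995 -1.5829 -0.144 ] a [-0.0004  0.0001  0.0888] t 0.25 q7 -0.04
at [0.1574 0.6303 0.2181] yaw 75.98 d [-2.9755 -1.9388 -0.1436] a [-0.0004  0.0001  0.0888] t 0.25 q7 -0.04
```

Emit:
move_arm --targets '[{"dx":-0.3,"dy":-0.2},{"dx":-0.65,"dy":-0.4},{"dx":-1,"dy":-0.6},{"dx":-1,"dy":-0.8},{"dx":-1,"dy":-1}]'

```text
validation failed for argument at $.ta...
```

Emit:
move_arm --targets '[{"dx":-0.3,"dy":-0.2,"az":0.05},{"dx":-0.65,"dy":-0.4,"az":0.08},{"dx":-0.9,"dy":-0.5,"az":0.08},{"dx":-1,"dy":-0.5,"az":0.08},{"dx":-1,"dy":-0.5,"az":0.08}]'

```text
validation failed for argument at $.ta...
```

```bash
python3 - <<'E'
from h import *
cam("wrist","w1"); plan(.58,0.,.24,0);plan(.52,-.25,.24,0)
E
```

```text
at [0.1575 0.6304 0.2182] yaw 75.97 d [-3.7513 -3.3945 -0.142 ] a [-3.000e-04  2.000e-04  4.221e-01] t 0.3 q7 -0.04
at [0.1575 0.6304 0.2182] yaw 75.97 d [-3.7672 -5.1085 -0.1404] a [-3.000e-04  2.000e-04  4.221e-01] t 0.3 q7 -0.04
```

View pics/w1.png

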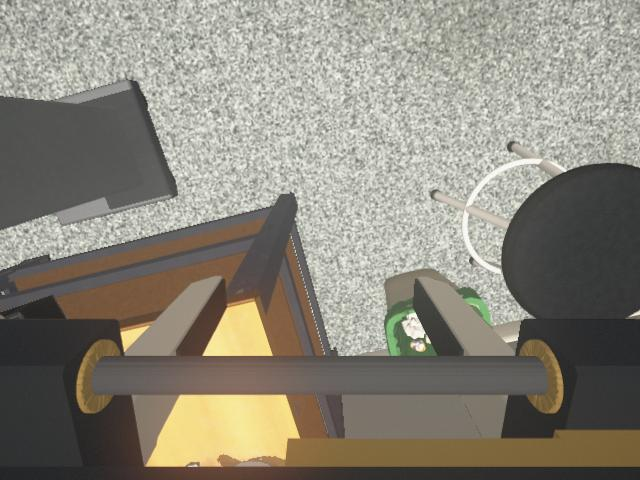

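Emit:
move_arm --targets '[{"dx":-0.3,"dy":-0.2,"dz":0,"ax":0,"ay":0,"az":0,"hand":1},{"dx":-0.65,"dy":-0.4,"dz":0,"ax":0,"ay":0,"az":0,"hand":1},{"dx":-1,"dy":-0.6,"dz":0,"ax":0,"ay":0,"az":0,"hand":1},{"dx":-1,"dy":-0.8,"dz":0,"ax":0,"ay":0,"az":0,"hand":1},{"dx":-1,"dy":-1,"dz":0,"ax":0,"ay":0,"az":0,"hand":1}]'

```text
t: 0.92
position: [0.2674, 0.4473, 0.2187]
orientation: [0.0, 0.123, 0.992, 0.0]
ft_force: [0.1, 0.7, 0.3]
finger_gap: 0.0928
finger_force: 0.0
```

Emit:
move_arm --targets '[{"dx":-0.4,"dy":-0.2,"dz":0,"ax":0,"ay":0,"az":0.03,"hand":1},{"dx":-0.8,"dy":-0.4,"dz":0,"ax":0,"ay":0,"az":0.06,"hand":1},{"dx":-1,"dy":-0.6,"dz":0,"ax":0,"ay":0,"az":0.09,"hand":1},{"dx":-1,"dy":-0.8,"dz":0,"ax":0,"ay":0,"az":0.1,"hand":1},{"dx":-1,"dy":-0.9,"dz":0,"ax":0,"ay":0,"az":0.1,"hand":1}]'

```text
t: 1.55
position: [0.3795, 0.2798, 0.2187]
orientation: [-0.0, 0.277, 0.961, -0.0]
ft_force: [1.3, 0.6, 0.6]
finger_gap: 0.0928
finger_force: 0.0
```

```bash
python3 - <<'E'
from h import *
cam("wrist","w1"); plan(.52,0.,.24,0);plan(.52,-.25,.24,0)
c=load("w1")
for n,P in dict(cap=[.385,.272,.01],ad=[.579,.206,.01],st=[.512,-.058,.02],horn=[.686,-.004,.03]).items(): print(n,proj(c,P).round())
E
```

```text
at [0.3788 0.2786 0.2187] yaw 57.88 d [-1.7849 -1.0729 -0.1397] a [-6.000e-04  3.000e-04  3.216e-01] t 1.6 q7 0.38
at [0.3788 0.2786 0.2187] yaw 57.88 d [-2.6711 -2.4845 -0.137 ] a [-6.000e-04  3.000e-04  3.216e-01] t 1.6 q7 0.38
cap [316. 215.]
ad [356. 377.]
st [146. 439.]
horn [261. 518.]
```

Emit:
move_arm --targets '[{"dx":-0.4,"dy":-0.2,"dz":0,"ax":0,"ay":0,"az":0.05,"hand":1},{"dx":-0.8,"dy":-0.4,"dz":0,"ax":0,"ay":0,"az":0.1,"hand":1},{"dx":-1,"dy":-0.6,"dz":0,"ax":0,"ay":0,"az":0.15,"hand":1},{"dx":-1,"dy":-0.8,"dz":0,"ax":0,"ay":0,"az":0.18,"hand":1},{"dx":-1,"dy":-0.9,"dz":0,"ax":0,"ay":0,"az":0.18,"hand":1}]'

```text
t: 2.22
position: [0.4348, 0.0874, 0.2187]
orientation: [-0.0, 0.532, 0.847, 0.0]
ft_force: [-0.7, 0.4, -0.5]
finger_gap: 0.0932
finger_force: 0.0
```

```bash
python3 - <<'E'
from h import *
plan(.52,-.06,.22,20)
E
```

```text
at [0.4348 0.0874 0.2187] yaw 25.68 d [-1.1318  0.0861 -0.0089] a [ 0.0001 -0.0001  0.0316] t 2.23 q7 0.34
```

Emit:
move_arm --targets '[{"dx":-0.4,"dy":0,"dz":0,"ax":0,"ay":0,"az":0,"hand":1},{"dx":-0.8,"dy":0.05,"dz":0,"ax":0,"ay":0,"az":0,"hand":1},{"dx":-1,"dy":0.08,"dz":0,"ax":0,"ay":0,"az":0,"hand":1},{"dx":-1,"dy":0.08,"dz":0,"ax":0,"ay":0,"az":0,"hand":1},{"dx":-1,"dy":0.08,"dz":0,"ax":0,"ay":0,"az":0,"hand":1}]'

```text
t: 2.85
position: [0.5104, -0.0401, 0.2183]
orientation: [-0.001, 0.531, 0.847, 0.0]
ft_force: [-0.3, 0.1, 0.2]
finger_gap: 0.0929
finger_force: 0.0
```

```bash
python3 - <<'E'
from h import *
c=cam("wrist","w2"); plan(.404,-.288,.22,25)
print(proj(c,[.512,-.058,.022]))
E
```

```text
at [ 0.5103 -0.04    0.2185] yaw 25.85 d [-1.1789 -1.3584 -0.0124] a [-0.     -0.0006  0.0047] t 2.9 q7 0.66
[313.71713422 225.96737194]
```

View pics/w2.png

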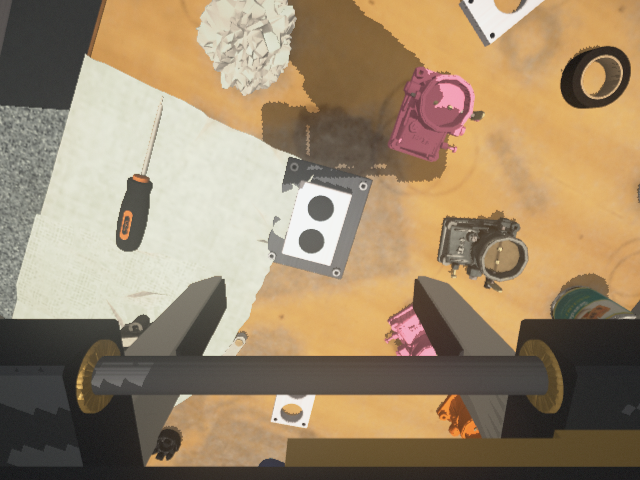

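Emit:
move_arm --targets '[{"dx":-0.3,"dy":-0.3,"dz":0,"ax":0,"ay":0,"az":0,"hand":1},{"dx":-0.6,"dy":-0.6,"dz":0,"ax":0,"ay":0,"az":0,"hand":1},{"dx":-0.8,"dy":-0.9,"dz":0,"ax":0,"ay":0,"az":0,"hand":1},{"dx":-0.9,"dy":-1,"dz":0,"ax":0,"ay":0,"az":0,"hand":1},{"dx":-1,"dy":-1,"dz":0,"ax":0,"ay":0,"az":0,"hand":1}]'

```text
t: 3.52
position: [0.4399, -0.2422, 0.219]
orientation: [-0.0, 0.533, 0.846, 0.001]
ft_force: [0.3, -0.1, 1.2]
finger_gap: 0.0929
finger_force: 0.0
```

Emit:
move_arm --targets '[{"dx":-0.1,"dy":-0.2,"dz":0.1,"ax":0,"ay":0,"az":0,"hand":1},{"dx":-0.18,"dy":-0.35,"dz":0.3,"ax":0,"ay":0,"az":0,"hand":1},{"dx":-0.18,"dy":-0.35,"dz":0.4,"ax":0,"ay":0,"az":0,"hand":1},{"dx":-0.18,"dy":-0.35,"dz":0.4,"ax":0,"ay":0,"az":0,"hand":1},{"dx":-0.18,"dy":-0.35,"dz":0.4,"ax":0,"ay":0,"az":0,"hand":1}]'

```text
t: 4.15
position: [0.4061, -0.2889, 0.1592]
orientation: [0.001, 0.532, 0.847, 0.0]
ft_force: [0.0, -0.1, 0.6]
finger_gap: 0.0931
finger_force: 0.0
```

```bash
python3 - <<'E'
from h import *
w=load("w2");im=w["im"]
print(im[190:256:6,312,:].tolist(), im[228,285:300].min(1))
c=cam("wrist","w3"); plan(.404,-.288,.22,25)
u,v=proj(c,[.404,-.288,.03]).astype(int);print(u,v)
cv2.imwrite("pics/w3c.png",cv2.resize(c["im"][v-100:v+100,u-130:u+130],None,fx=3,fy=3,interpolation=cv2.INTER_CUBIC))
E
```

```text
[[246, 245, 244], [245, 245, 243], [95, 101, 101], [97, 102, 103], [98, 102, 103], [245, 245, 244], [244, 245, 244], [99, 104, 106], [99, 104, 106], [96, 102, 104], [96, 104, 105]] [208 206 206 217 241 244 244 244 244 244 244 244 244 244 244]
at [ 0.406  -0.2891  0.1594] yaw 25.73 d [ 0.012  -0.0081 -0.4043] a [0.0004 0.0004 0.0041] t 4.2 q7 1.26
317 224
```

View pics/w3c.png

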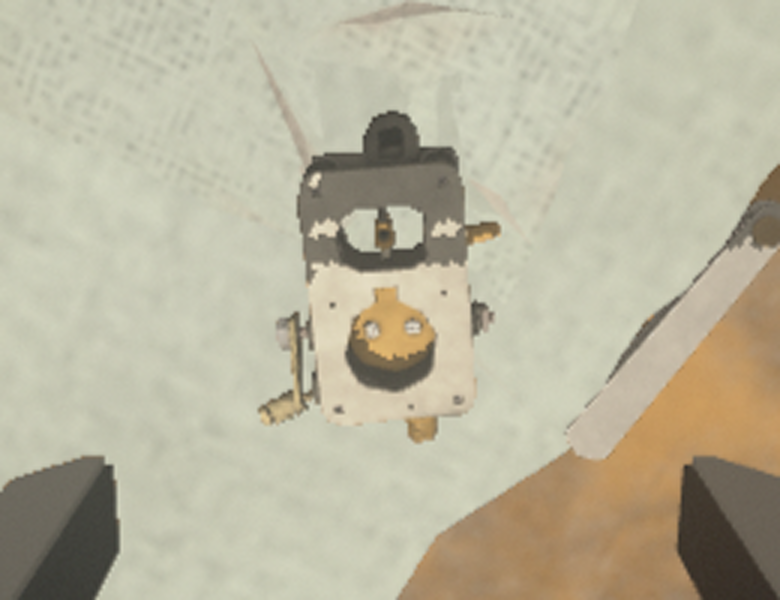

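```bash
cat >> h.py <<'E'
def quad(c,uv,z,mask=None):
    """centre, long-axis angle deg (mod 180), sides (mm) of a 4-point quad at height z"""
    P=np.array([at(c,u,v,z)[:2] for u,v in uv]); (cx,cy),(a,b),_=cv2.minAreaRect((P*1000).astype(np.float32))
    e=[P[(i+1)%4]-P[i] for i in range(4)]; L=[np.hypot(*x)*1000 for x in e]
    k=0 if L[0]+L[2]>L[1]+L[3] else 1; d=e[k]-e[k+2]
    return P.mean(0).round(4),round(np.degrees(np.arctan2(d[1],d[0]))%180,2),np.round(L,1)
def bright(c,u,v,th=235):
    """corners of the bright blob's quad around pixel (u,v)"""
    m=(c["im"].min(2)>th).astype(np.uint8); cs,_=cv2.findContours(m,cv2.RETR_EXTERNAL,cv2.CHAIN_APPROX_NONE)
    k=max((x for x in cs if cv2.contourArea(x)>300),key=lambda x:cv2.pointPolygonTest(x,(float(u),float(v)),True))
    h=cv2.convexHull(k)
    for e in np.linspace(.01,.1,40):
        a=cv2.approxPolyDP(h,e*cv2.arcLength(h,True),True)
        if len(a)==4: break
    return a[:,0].astype(float),cv2.contourArea(h)
E
python3 - <<'E'
from h import *
c=load("w3");uv=[(187+x/3,124+y/3) for x,y in [(302,170),(463,165),(475,410),(318,422)]]
for z in (.034,): print("body",quad(c,uv,z))
w=load("w2");q,a=bright(w,305,195,235);print(q.tolist(),a,quad(w,q,.022))
d1=at(w,320.5,208,.022);d2=at(w,311.5,241,.022);print((d1+d2)/2,np.degrees(np.arctan2(*(d1-d2)[1::-1])))
E
```

```text
body (array([ 0.402 , -0.2858]), np.float64(118.71), array([42.6, 69.1, 44.5, 71.3]))
[[305.0, 183.0], [350.0, 196.0], [329.0, 264.0], [283.0, 252.0]] 3628.5 (array([ 0.5141, -0.0555]), np.float64(98.78), array([46.7, 75.3, 50. , 76. ]))
[ 0.51347716 -0.05581556  0.022     ] 100.86345489695172
```

```bash
python3 - <<'E'
from h import *
plan(.3972,-.277,.06,28.7);plan(.3972,-.277,.01,28.7)
E
```

```text
at [ 0.406  -0.2891  0.1594] yaw 25.73 d [ 0.099  -0.0185  0.6623] a [ 0.0004  0.0004 -0.0165] t 4.2 q7 1.26
at [ 0.406  -0.2891  0.1594] yaw 25.73 d [ 0.0994 -0.019   0.9956] a [ 0.0004  0.0004 -0.0165] t 4.2 q7 1.26
```

Emit:
move_arm --targets '[{"dx":0.099,"dy":-0.019,"dz":0.3,"ax":0,"ay":0,"az":-0.0165,"hand":1},{"dx":0.099,"dy":-0.019,"dz":0.5,"ax":0,"ay":0,"az":-0.0165,"hand":1},{"dx":0.099,"dy":-0.019,"dz":0.6,"ax":0,"ay":0,"az":-0.0165,"hand":1},{"dx":0.099,"dy":-0.019,"dz":0.6,"ax":0,"ay":0,"az":-0.0165,"hand":1},{"dx":0.099,"dy":-0.019,"dz":0.6,"ax":0,"ay":0,"az":-0.0165,"hand":1}]'

```text
t: 4.82
position: [0.3964, -0.278, 0.0696]
orientation: [0.001, 0.511, 0.86, -0.0]
ft_force: [0.8, 0.4, -0.5]
finger_gap: 0.0933
finger_force: 0.0
```

```bash
python3 - <<'E'
from h import *
c=cam("wrist","w4"); plan(.3972,-.277,.01,28.7)
u,v=proj(c,[.402,-.2858,.034]).astype(int);print(u,v)
cv2.imwrite("pics/w4c.png",cv2.resize(c["im"][100:340,160:480],None,fx=2.5,fy=2.5,interpolation=cv2.INTER_CUBIC))
E
```

```text
at [ 0.3964 -0.278   0.0697] yaw 28.58 d [0.0045 0.0074 0.3982] a [ 0.0004  0.0007 -0.0007] t 4.88 q7 1.36
321 283
```

View pics/w4c.png

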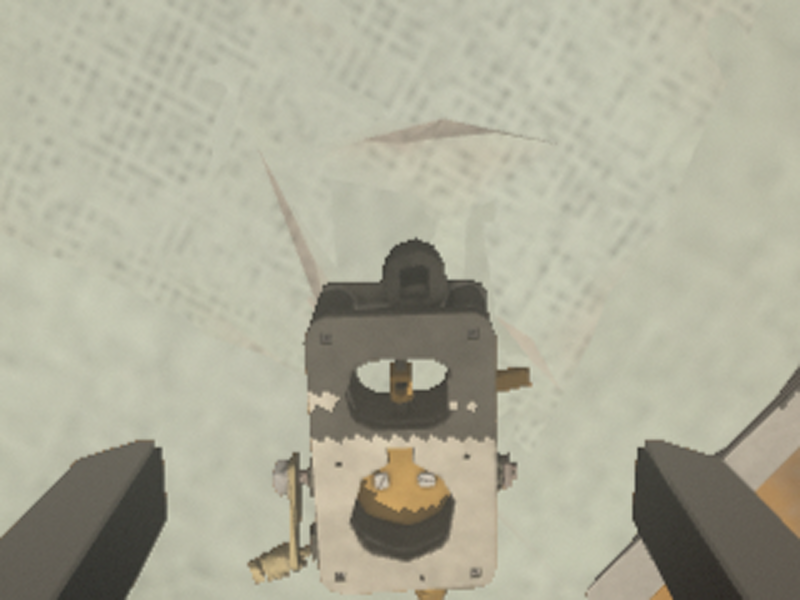

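```bash
python3 - <<'E'
from h import *
a=load("w3");b=load("w4")
A=[(187+x/3,124+y/3) for x,y in [(302,170),(463,165),(475,410),(318,422)]]
B=[(160+x/2.5,100+y/2.5) for x,y in [(308,320),(495,314),(497,590),(318,592)]]
for p,q in zip(A,B): P,e=tri((a,*p),(b,*q));print(P.round(4),round(e,1))
print(quad(b,B,.034))
E
```

```text
[ 0.3661 -0.2632  0.0446] 0.6
[ 0.4047 -0.246   0.027 ] 0.3
[ 0.4366 -0.3032  0.0407] 0.3
[ 0.3996 -0.3266  0.0369] 0.4
(array([ 0.4023, -0.2865]), np.float64(119.81), array([42.6, 71.4, 44.7, 70.5]))
```

Emit:
move_arm --targets '[{"dx":0.004,"dy":0.007,"dz":0.2,"ax":0,"ay":0,"az":-0.005,"hand":1},{"dx":0.004,"dy":0.007,"dz":0.35,"ax":0,"ay":0,"az":-0.005,"hand":1},{"dx":0.004,"dy":0.007,"dz":0.4,"ax":0,"ay":0,"az":-0.005,"hand":1},{"dx":0.004,"dy":0.007,"dz":0.4,"ax":0,"ay":0,"az":-0.005,"hand":1},{"dx":0.004,"dy":0.007,"dz":0.4,"ax":0,"ay":0,"az":-0.005,"hand":0}]'

```text
t: 5.5
position: [0.3967, -0.2771, 0.0096]
orientation: [0.001, 0.504, 0.864, -0.0]
ft_force: [-0.3, -0.6, 0.7]
finger_gap: 0.0872
finger_force: 0.0
```

Emit:
move_arm --targets '[{"dx":0,"dy":0,"dz":0,"ax":0,"ay":0,"az":0,"hand":-1},{"dx":0,"dy":0,"dz":0,"ax":0,"ay":0,"az":0,"hand":-1},{"dx":0,"dy":0,"dz":0,"ax":0,"ay":0,"az":0,"hand":-1},{"dx":0,"dy":0,"dz":0,"ax":0,"ay":0,"az":0,"hand":-1},{"dx":0,"dy":0,"dz":0,"ax":0,"ay":0,"az":0,"hand":-1}]' --squeeze 40

```text
t: 6.12
position: [0.3962, -0.2766, 0.0087]
orientation: [0.0, 0.504, 0.864, 0.0]
ft_force: [1.0, 0.3, -0.3]
finger_gap: 0.0433
finger_force: 39.9
```

```bash
python3 - <<'E'
from h import *
print(observe()["finger_gap"],observe()["finger_force"])
plan(.5137,-.0557,.1,9.5)
E
```

```text
0.043285866708695435 39.93854105472565
at [ 0.3962 -0.2766  0.0087] yaw 29.44 d [ 0.8973  1.4061 -0.6085] a [0.     0.     0.1108] t 6.12 q7 1.41
```

Emit:
move_arm --targets '[{"dx":0,"dy":0,"dz":-0.2,"ax":0,"ay":0,"az":0,"hand":-1},{"dx":0,"dy":0,"dz":-0.5,"ax":0,"ay":0,"az":0,"hand":-1},{"dx":0.1,"dy":0.3,"dz":-0.75,"ax":0,"ay":0,"az":0.02,"hand":-1},{"dx":0.15,"dy":0.6,"dz":-0.75,"ax":0,"ay":0,"az":0.06,"hand":-1},{"dx":0.2,"dy":0.9,"dz":-0.75,"ax":0,"ay":0,"az":0.1,"hand":-1}]'

```text
t: 6.75
position: [0.4992, -0.1827, 0.1212]
orientation: [-0.0, 0.635, 0.773, 0.0]
ft_force: [1.2, -0.9, -3.9]
finger_gap: 0.0433
finger_force: 39.9
```

```bash
python3 - <<'E'
from h import *
print(observe()["finger_gap"],observe()["ft_force"])
plan(.53,-.154,.12,9.5)
E
```

```text
0.043250175510906985 [ 1.18348788 -0.88438315 -3.89079095]
at [ 0.4992 -0.1827  0.1212] yaw 11.2 d [0.1478 0.2383 0.0077] a [-0.0002 -0.0002  0.0095] t 6.75 q7 0.85
```

Emit:
move_arm --targets '[{"dx":0.148,"dy":0.238,"dz":0,"ax":0,"ay":0,"az":0.0095,"hand":-1},{"dx":0.148,"dy":0.238,"dz":0,"ax":0,"ay":0,"az":0.0095,"hand":-1},{"dx":0.148,"dy":0.238,"dz":0,"ax":0,"ay":0,"az":0.0095,"hand":-1},{"dx":0.148,"dy":0.238,"dz":0,"ax":0,"ay":0,"az":0.0095,"hand":-1},{"dx":0.148,"dy":0.238,"dz":0,"ax":0,"ay":0,"az":0.0095,"hand":-1}]'

```text
t: 7.38
position: [0.5286, -0.1563, 0.1212]
orientation: [-0.0, 0.645, 0.764, -0.0]
ft_force: [0.2, -0.4, -3.3]
finger_gap: 0.0436
finger_force: 39.9
```

```bash
python3 - <<'E'
from h import *
c=cam("wrist","w5"); plan(.53,-.154,.12,9.5)
u,v=proj(c,[.5137,-.0557,.022]).astype(int);print(u,v)
cv2.imwrite("pics/w5c.png",cv2.resize(c["im"][:300,120:520],None,fx=2,fy=2,interpolation=cv2.INTER_CUBIC))
E
```

```text
at [ 0.5288 -0.1561  0.1212] yaw 9.63 d [0.0126 0.0099 0.0082] a [-0.0001  0.      0.0007] t 7.42 q7 0.76
323 93
```

View pics/w5c.png

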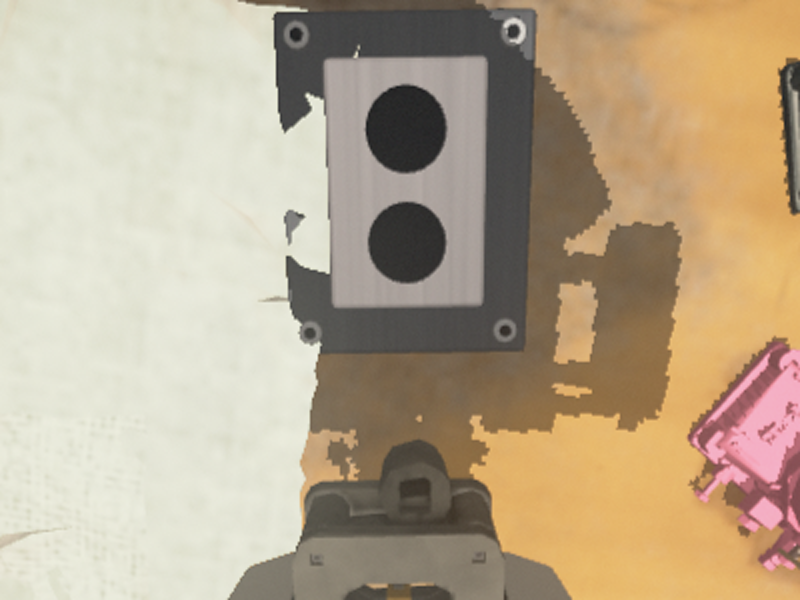

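```bash
python3 - <<'E'
from h import *
c=load("w5");w=load("w2")
q=[(282.5,28.5),(363.5,28.5),(362,153),(286,153.5)]
print(quad(c,q,.022))
for a,b in [((323,64),(311.5,241)),((323,64),(320.5,208)),((323.5,121),(311.5,241))]: print(tri((c,*a),(w,*b)))
p,_=pose()
# body top far edge in hand: top is at TCP z + (34-8.5)mm
z=p[2]+.0255
for u,v in [(297,540),(500,535),(316,558),(478,557)]: print((at(c,120+u/2,v/2,z)-p).round(4))
M=pose()[1].as_matrix();print(M[:,0],M[:,1])
E
```

```text
(array([ 0.5138, -0.056 ]), np.float64(100.23), array([52.4, 78.8, 53.8, 79.1]))
(array([ 0.50981624, -0.05034241,  0.10042229]), np.float64(4.187364475974813))
(array([ 0.51019287, -0.03799741,  0.02227687]), np.float64(0.2266053513121718))
(array([ 0.5167967 , -0.07342524,  0.02241964]), np.float64(0.0508985682386727))
[-0.0254  0.0191  0.0255]
[0.0156 0.0272 0.0255]
[-0.021   0.0158  0.0255]
[0.0121 0.0216 0.0255]
[-1.67301778e-01  9.85905733e-01 -3.87291939e-05] [ 9.85905692e-01  1.67301759e-01 -2.97900514e-04]
```

```bash
python3 - <<'E'
from h import *
plan(.5117,-.0444,.06,10.4);plan(.5117,-.0444,.033,10.4)
E
```

```text
at [ 0.5288 -0.1561  0.1212] yaw 9.63 d [0.7534 0.012  0.4082] a [-0.0001  0.     -0.0043] t 7.42 q7 0.76
at [ 0.5288 -0.1561  0.1212] yaw 9.63 d [0.7534 0.0121 0.5882] a [-0.0001  0.     -0.0043] t 7.42 q7 0.76
```

Emit:
move_arm --targets '[{"dx":0.3,"dy":0.012,"dz":0.1,"ax":0,"ay":0,"az":-0.004,"hand":-1},{"dx":0.6,"dy":0.012,"dz":0.2,"ax":0,"ay":0,"az":-0.004,"hand":-1},{"dx":0.753,"dy":0.012,"dz":0.3,"ax":0,"ay":0,"az":-0.004,"hand":-1},{"dx":0.753,"dy":0.012,"dz":0.45,"ax":0,"ay":0,"az":-0.004,"hand":-1},{"dx":0.753,"dy":0.012,"dz":0.5,"ax":0,"ay":0,"az":-0.004,"hand":-1}]'

```text
t: 8.05
position: [0.5115, -0.0437, 0.0454]
orientation: [-0.001, 0.64, 0.769, -0.001]
ft_force: [-0.3, 0.2, -3.4]
finger_gap: 0.0434
finger_force: 39.9
```

```bash
python3 - <<'E'
from h import *
plan(.5117,-.0444,.0315,10.4)
E
```

```text
at [ 0.5115 -0.0437  0.0454] yaw 10.45 d [-0.0051  0.0006  0.0926] a [-0.0005 -0.0001  0.0003] t 8.05 q7 0.67
```

Emit:
move_arm --targets '[{"dx":-0.005,"dy":0,"dz":0.05,"ax":0,"ay":0,"az":0,"hand":-1},{"dx":-0.005,"dy":0,"dz":0.08,"ax":0,"ay":0,"az":0,"hand":-1},{"dx":-0.005,"dy":0,"dz":0.092,"ax":0,"ay":0,"az":0,"hand":-1},{"dx":-0.005,"dy":0,"dz":0.095,"ax":0,"ay":0,"az":0,"hand":-1},{"dx":-0.005,"dy":0,"dz":0.095,"ax":0,"ay":0,"az":0,"hand":-1}]'

```text
t: 8.68
position: [0.5125, -0.0444, 0.0322]
orientation: [0.0, 0.64, 0.769, 0.0]
ft_force: [-0.9, 0.4, -2.8]
finger_gap: 0.0432
finger_force: 39.9
```

Emit:
move_arm --targets '[{"dx":0,"dy":-0.003,"dz":0.004,"ax":0,"ay":0,"az":0,"hand":-1},{"dx":0,"dy":-0.003,"dz":0.008,"ax":0,"ay":0,"az":0,"hand":-1},{"dx":0,"dy":-0.003,"dz":0.01,"ax":0,"ay":0,"az":0,"hand":-1},{"dx":0,"dy":-0.003,"dz":0.01,"ax":0,"ay":0,"az":0,"hand":-1},{"dx":0,"dy":-0.003,"dz":0.01,"ax":0,"ay":0,"az":0,"hand":-1}]'

```text
t: 9.3
position: [0.5118, -0.0443, 0.0307]
orientation: [-0.0, 0.64, 0.769, 0.0]
ft_force: [-1.2, 0.5, 2.5]
finger_gap: 0.0438
finger_force: 39.9
```

Emit:
move_arm --targets '[{"dx":0,"dy":0,"dz":0,"ax":0,"ay":0,"az":0,"hand":0.2},{"dx":0,"dy":0,"dz":0,"ax":0,"ay":0,"az":0,"hand":0.6},{"dx":0,"dy":0,"dz":0,"ax":0,"ay":0,"az":0,"hand":0.8},{"dx":0,"dy":0,"dz":0,"ax":0,"ay":0,"az":0,"hand":0.8},{"dx":0,"dy":0,"dz":-0.05,"ax":0,"ay":0,"az":0,"hand":0.8}]'

```text
t: 9.93
position: [0.5114, -0.0444, 0.0378]
orientation: [-0.001, 0.64, 0.769, -0.0]
ft_force: [0.2, 0.2, -0.4]
finger_gap: 0.083
finger_force: 0.0
```

Emit:
move_arm --targets '[{"dx":0,"dy":0,"dz":-0.3,"ax":0,"ay":0,"az":0,"hand":0.8},{"dx":0,"dy":0,"dz":-0.6,"ax":0,"ay":0,"az":0,"hand":0.8},{"dx":0,"dy":0,"dz":-0.85,"ax":0,"ay":0,"az":0,"hand":0.8},{"dx":-0.1,"dy":0,"dz":-0.85,"ax":0,"ay":0,"az":0,"hand":0.8},{"dx":-0.2,"dy":0,"dz":-0.85,"ax":0,"ay":0,"az":0,"hand":0.8}]'

```text
t: 10.55
position: [0.5169, -0.0747, 0.1651]
orientation: [-0.0, 0.64, 0.769, -0.0]
ft_force: [-0.2, 0.9, -0.2]
finger_gap: 0.0835
finger_force: 0.0
```

```bash
python3 - <<'E'
from h import *
c=cam("wrist","w6"); plan(.587,-.271,.16,15)
u,v=proj(c,[.5138,-.056,.056]).astype(int);print(u,v)
cv2.imwrite("pics/w6c.png",cv2.resize(c["im"][v-100:v+100,u-130:u+130],None,fx=3,fy=3,interpolation=cv2.INTER_CUBIC))
E
```

```text
at [ 0.5168 -0.0778  0.1649] yaw 10.23 d [-1.3503  0.2316  0.0354] a [-0.0004  0.0007 -0.0265] t 10.6 q7 0.62
320 209
```

View pics/w6c.png

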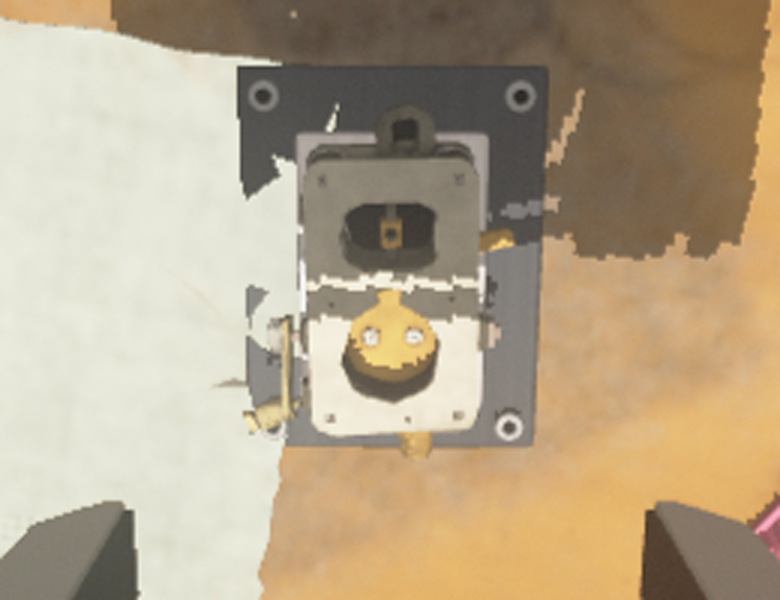

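```bash
python3 - <<'E'
from h import *
c=load("w6")
f=lambda L:[(190+x/3,109+y/3) for x,y in L]
print(quad(c,f([(302,162),(478,158),(482,428),(313,435)]),.056))
print("screws",quad(c,f([(322,180),(459,180),(458,415),(331,418)]),.056))
print("stand",[at(c,*p,.022).round(4) for p in f([(298,133),(488,133)])])
print("basescr",quad(c,f([(262,96),(520,96),(508,427),(274,427)]),.006))
E
```

```text
(array([ 0.514 , -0.0556]), np.float64(102.04), array([43.4, 70.3, 44.8, 71.3]))
screws (array([ 0.5138, -0.056 ]), np.float64(101.42), array([34. , 61.3, 33.5, 62.2]))
stand [array([ 0.481 , -0.0213,  0.022 ]), array([ 0.5324, -0.0119,  0.022 ])]
basescr (array([ 0.5136, -0.0568]), np.float64(100.46), array([ 74. , 100.2,  73.1, 100.3]))
```

Emit:
move_arm --targets '[{"dx":-0.4,"dy":0.07,"dz":0,"ax":0,"ay":0,"az":-0.01,"hand":1},{"dx":-0.8,"dy":0.14,"dz":0,"ax":0,"ay":0,"az":-0.02,"hand":1},{"dx":-1,"dy":0.2,"dz":0,"ax":0,"ay":0,"az":-0.026,"hand":1},{"dx":-1,"dy":0.23,"dz":0,"ax":0,"ay":0,"az":-0.026,"hand":1},{"dx":-1,"dy":0.23,"dz":0,"ax":0,"ay":0,"az":-0.026,"hand":1}]'

```text
t: 11.22
position: [0.578, -0.2136, 0.1639]
orientation: [-0.002, 0.607, 0.794, 0.0]
ft_force: [0.3, -0.3, -0.8]
finger_gap: 0.0933
finger_force: 0.0
```

Emit:
move_arm --targets '[{"dx":-0.2,"dy":0,"dz":0,"ax":0,"ay":0,"az":0,"hand":1},{"dx":-0.25,"dy":0,"dz":0,"ax":0,"ay":0,"az":0,"hand":1},{"dx":-0.25,"dy":0,"dz":0,"ax":0,"ay":0,"az":0,"hand":1},{"dx":-0.25,"dy":0,"dz":0,"ax":0,"ay":0,"az":0,"hand":1},{"dx":-0.25,"dy":0,"dz":0,"ax":0,"ay":0,"az":0,"hand":1}]'

```text
t: 11.85
position: [0.5883, -0.2501, 0.1654]
orientation: [-0.0, 0.607, 0.795, 0.0]
ft_force: [0.1, 0.1, 1.3]
finger_gap: 0.0931
finger_force: 0.0
```

```bash
python3 - <<'E'
from h import *
c=cam("wrist","w7"); plan(.587,-.271,.08,15)
u,v=proj(c,[.587,-.271,.012]).astype(int);print(u,v)
q,a=bright(c,u,v,215);print(q.tolist(),a,quad(c,q,.012))
cv2.imwrite("pics/w7c.png",cv2.resize(c["im"][v-100:v+100,u-130:u+130],None,fx=2,fy=2))
E
```

```text
at [ 0.5883 -0.2504  0.1655] yaw 15.2 d [-0.1308 -0.0447  0.5698] a [ 0.     -0.0002  0.0011] t 11.9 q7 0.92
312 240
[[289.0, 202.0], [339.0, 203.0], [336.0, 277.0], [288.0, 276.0]] 3715.5 (array([ 0.5871, -0.2706]), np.float64(103.41), array([44.3, 70.7, 45.1, 70.7]))
```

```bash
python3 - <<'E'
from h import *
plan(.5871,-.2706,.055,13.4)
E
```

```text
at [ 0.5883 -0.2504  0.1655] yaw 15.2 d [-0.1285 -0.0434  0.7365] a [ 0.     -0.0002  0.01  ] t 11.9 q7 0.92
```

Emit:
move_arm --targets '[{"dx":-0.131,"dy":-0.045,"dz":0.2,"ax":0,"ay":0,"az":0.01,"hand":1},{"dx":-0.131,"dy":-0.045,"dz":0.5,"ax":0,"ay":0,"az":0.01,"hand":1},{"dx":-0.131,"dy":-0.045,"dz":0.7,"ax":0,"ay":0,"az":0.01,"hand":1},{"dx":-0.131,"dy":-0.045,"dz":0.75,"ax":0,"ay":0,"az":0.01,"hand":1},{"dx":-0.131,"dy":-0.045,"dz":0.75,"ax":0,"ay":0,"az":0.01,"hand":1}]'

```text
t: 12.52
position: [0.5872, -0.2722, 0.0533]
orientation: [0.0, 0.62, 0.785, -0.0]
ft_force: [0.6, 0.0, 0.2]
finger_gap: 0.0932
finger_force: 0.0
```

```bash
python3 - <<'E'
from h import *
c=cam("wrist","w8");b=load("w7")
u,v=proj(c,[.5871,-.2706,.012]).astype(int);print(u,v)
q,a=bright(c,u,v,215);print(q.tolist(),a,quad(c,q,.012))
q2,_=bright(b,312,240,215)
for p in q:
  r=[tri((c,*p),(b,*s)) for s in q2]; print(min(r,key=lambda x:x[1]))
plan(*quad(c,q,.012)[0],.003,quad(c,q,.012)[1]-90)
E
```

```text
320 262
[[358.0, 264.0], [357.0, 315.0], [285.0, 315.0], [284.0, 264.0]] 3810.5 (array([ 0.5914, -0.2884]), np.float64(13.31), array([34.3, 45.4, 34.3, 44.7]))
(array([ 0.56510621, -0.19318754,  0.22991339]), np.float64(74.98397640887057))
(array([ 0.6167905 , -0.2984345 ,  0.01488603]), np.float64(0.020164652512661644))
(array([ 0.5733685 , -0.31056198,  0.01163589]), np.float64(0.10864078375050083))
(array([ 0.5672211 , -0.04535722,  0.61423905]), np.float64(10.619961769480629))
at [ 0.5877 -0.2726  0.0542] yaw 13.35 d [-0.1078 -0.0009  0.3413] a [-0.      0.0008 -0.4998] t 12.57 q7 0.98
```

Emit:
move_arm --targets '[{"dx":0.015,"dy":0,"dz":0.2,"ax":0,"ay":0,"az":0,"hand":1},{"dx":0.015,"dy":0,"dz":0.3,"ax":0,"ay":0,"az":0,"hand":1},{"dx":0.015,"dy":0,"dz":0.335,"ax":0,"ay":0,"az":0,"hand":0.5},{"dx":0.015,"dy":0,"dz":0.335,"ax":0,"ay":0,"az":0,"hand":0},{"dx":0.015,"dy":0,"dz":0.335,"ax":0,"ay":0,"az":0,"hand":-1}]' --squeeze 25

```text
t: 13.2
position: [0.587, -0.2705, 0.0036]
orientation: [0.001, 0.62, 0.784, 0.0]
ft_force: [-0.6, -0.9, -0.4]
finger_gap: 0.0675
finger_force: 0.0
```

Emit:
move_arm --targets '[{"dx":0,"dy":0,"dz":0,"ax":0,"ay":0,"az":0,"hand":-1},{"dx":0,"dy":0,"dz":0,"ax":0,"ay":0,"az":0,"hand":-1},{"dx":0,"dy":0,"dz":0,"ax":0,"ay":0,"az":0,"hand":-1},{"dx":0,"dy":0,"dz":0,"ax":0,"ay":0,"az":0,"hand":-1},{"dx":0,"dy":0,"dz":-0.1,"ax":0,"ay":0,"az":0,"hand":-1}]'

```text
t: 13.82
position: [0.585, -0.2692, 0.0167]
orientation: [-0.002, 0.62, 0.784, -0.0]
ft_force: [1.0, -0.2, -0.3]
finger_gap: 0.0455
finger_force: 25.0
```

```bash
python3 - <<'E'
from h import *
plan(.5139,-.0558,.12,11)
E
```

```text
at [ 0.585  -0.2692  0.0167] yaw 13.34 d [ 1.4952 -0.135  -0.6844] a [-0.001  -0.0008  0.013 ] t 13.82 q7 0.99
```

Emit:
move_arm --targets '[{"dx":0,"dy":0,"dz":-0.35,"ax":0,"ay":0,"az":0,"hand":-1},{"dx":0.2,"dy":0,"dz":-0.68,"ax":0,"ay":0,"az":0,"hand":-1},{"dx":0.5,"dy":-0.04,"dz":-0.68,"ax":0,"ay":0,"az":0,"hand":-1},{"dx":0.8,"dy":-0.1,"dz":-0.68,"ax":0,"ay":0,"az":0.01,"hand":-1},{"dx":1,"dy":-0.135,"dz":-0.68,"ax":0,"ay":0,"az":0.013,"hand":-1}]'

```text
t: 14.45
position: [0.5309, -0.1261, 0.1203]
orientation: [-0.001, 0.636, 0.772, 0.0]
ft_force: [0.5, -0.0, -0.4]
finger_gap: 0.0458
finger_force: 25.0
```

```bash
python3 - <<'E'
from h import *
c=cam("wrist","w9")
p,r=pose();u,v=proj(c,p).astype(int);print(u,v)
plan(.5139,-.0558,.09,11.2)
q,a=bright(c,u,v-8,190);print(q.tolist(),quad(c,q,p[2]+.009),p)
cv2.imwrite("pics/w9c.png",c["im"][60:360,120:520])
E
```

```text
319 284
at [ 0.5293 -0.1214  0.1197] yaw 11.3 d [ 0.4473 -0.0143  0.2016] a [-0.0009 -0.0023  0.0006] t 14.5 q7 0.76
[[295.0, 322.0], [298.0, 354.0], [274.0, 355.0], [273.0, 337.0]] (array([ 0.5178, -0.1507]), np.float64(103.67), array([17.8, 11.9, 10.1, 13.6])) [ 0.52927789 -0.12136807  0.11973633]
```

View pics/w9c.png

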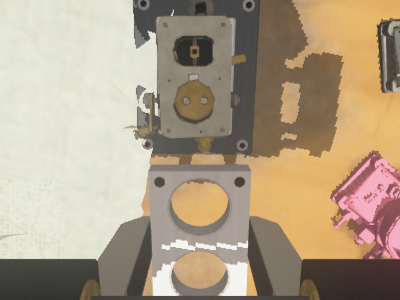

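```bash
python3 - <<'E'
from h import *
c=load("w9");p,r=pose();M=r.as_matrix();z=p[2]+.009
for u,v in [(269,225.5),(370,224)]: print((M.T@(at(c,u,v,z)-p)*1000).round(1))
im=cv2.cvtColor(c["im"],cv2.COLOR_BGR2GRAY)
# row edges at several columns near top edge, column edges near both sides
for u in (285,320,355): g=np.diff(cv2.GaussianBlur(im,(3,3),0)[212:236,u].astype(int));print(u,212+np.argmax(abs(g)),g.tolist())
E
```

```text
[ 32.8 -22.3  -8.7]
[33.3 22.7 -8.8]
285 217 [6, 11, 4, 6, 21, 25, 9, -1, -1, -1, -4, -16, -17, -7, 0, 0, 1, 7, 15, 12, 4, 0, 0]
320 213 [20, 24, 17, 6, 1, 0, -1, -1, 0, 0, -6, -17, -18, -7, 0, 0, 1, 7, 14, 12, 3, 0, 0]
355 230 [4, 7, 7, 5, 5, 8, 5, 1, 2, 7, -2, -13, -4, 3, 1, -1, 1, 7, 16, 12, 4, 0, 0]
```

```bash
python3 - <<'E'
from h import *
c=load("w9");p,r=pose();M=r.as_matrix()
for v,z in [(230.5,.009),(224,-.003)]: print((M.T@(at(c,320,v,p[2]+z)-c["e"])*1000).round(1),(M.T@(at(c,320,v,p[2]+z)-p)*1000).round(1))
plan(.5139,-.0558,.09,11.2)
E
```

```text
[-45.1   0.4 157.2] [30.4  0.4 -8.8]
[-45.3   0.5 169.2] [30.2  0.5  3.2]
at [ 0.5293 -0.1214  0.1197] yaw 11.3 d [ 0.4473 -0.0143  0.2016] a [-0.0009 -0.0023  0.0006] t 14.5 q7 0.76
```

Emit:
move_arm --targets '[{"dx":0.2,"dy":-0.01,"dz":0,"ax":0,"ay":0,"az":0,"hand":-1},{"dx":0.4,"dy":-0.014,"dz":0.1,"ax":0,"ay":0,"az":0,"hand":-1},{"dx":0.455,"dy":-0.014,"dz":0.2,"ax":0,"ay":0,"az":0,"hand":-1},{"dx":0.455,"dy":-0.014,"dz":0.3,"ax":0,"ay":0,"az":0,"hand":-1},{"dx":0.455,"dy":-0.014,"dz":0.33,"ax":0,"ay":0,"az":0,"hand":-1}]'

```text
t: 15.12
position: [0.5166, -0.063, 0.0696]
orientation: [-0.0, 0.637, 0.771, -0.001]
ft_force: [-0.4, 0.8, -0.1]
finger_gap: 0.0457
finger_force: 25.0
```

```bash
python3 - <<'E'
from h import *
plan(.5137,-.0546,.060,11.1)
E
```

```text
at [ 0.5166 -0.063   0.0696] yaw 10.93 d [ 0.0587 -0.0083  0.0639] a [-0.0004  0.0001 -0.0009] t 15.12 q7 0.71
```

Emit:
move_arm --targets '[{"dx":0.03,"dy":-0.008,"dz":0,"ax":0,"ay":0,"az":-0.001,"hand":-1},{"dx":0.059,"dy":-0.008,"dz":0,"ax":0,"ay":0,"az":-0.001,"hand":-1},{"dx":0.059,"dy":-0.008,"dz":0.03,"ax":0,"ay":0,"az":-0.001,"hand":-1},{"dx":0.059,"dy":-0.008,"dz":0.05,"ax":0,"ay":0,"az":-0.001,"hand":-1},{"dx":0.059,"dy":-0.008,"dz":0.05,"ax":0,"ay":0,"az":-0.001,"hand":-1}]'

```text
t: 15.75
position: [0.5139, -0.0537, 0.0624]
orientation: [-0.0, 0.635, 0.773, -0.0]
ft_force: [0.0, 1.2, -0.2]
finger_gap: 0.0455
finger_force: 25.0
```

```bash
python3 - <<'E'
from h import *
print(observe()["ft_force"])
plan(.5137,-.0546,.060,11.1)
E
```

```text
[ 0.04820402  1.16893619 -0.2450066 ]
at [ 0.5139 -0.0537  0.0624] yaw 11.16 d [-0.0053 -0.0025  0.016 ] a [-0.0002  0.      0.0004] t 15.75 q7 0.7
```

Emit:
move_arm --targets '[{"dx":-0.006,"dy":-0.002,"dz":0.01,"ax":0,"ay":0,"az":0,"hand":-1},{"dx":-0.006,"dy":-0.002,"dz":0.016,"ax":0,"ay":0,"az":0,"hand":-1},{"dx":-0.006,"dy":-0.002,"dz":0.022,"ax":0,"ay":0,"az":0,"hand":-1},{"dx":-0.006,"dy":-0.002,"dz":0.024,"ax":0,"ay":0,"az":0,"hand":-1},{"dx":-0.006,"dy":-0.002,"dz":0.024,"ax":0,"ay":0,"az":0,"hand":-1}]'

```text
t: 16.38
position: [0.514, -0.0545, 0.0591]
orientation: [0.0, 0.635, 0.773, -0.0]
ft_force: [-0.4, -1.0, -0.8]
finger_gap: 0.0457
finger_force: 25.0
```

Emit:
move_arm --targets '[{"dx":0,"dy":0,"dz":0.004,"ax":0,"ay":0,"az":0,"hand":-1},{"dx":0,"dy":0,"dz":0.008,"ax":0,"ay":0,"az":0,"hand":-1},{"dx":0,"dy":0,"dz":0.01,"ax":0,"ay":0,"az":0,"hand":-1},{"dx":0,"dy":0,"dz":0.01,"ax":0,"ay":0,"az":0,"hand":-1},{"dx":0,"dy":0,"dz":0.01,"ax":0,"ay":0,"az":0,"hand":-1}]'

```text
t: 17.0
position: [0.514, -0.0545, 0.0587]
orientation: [0.0, 0.635, 0.773, 0.0]
ft_force: [-2.9, 1.0, 8.4]
finger_gap: 0.0456
finger_force: 25.0
```

Emit:
move_arm --targets '[{"dx":0,"dy":0,"dz":0,"ax":0,"ay":0,"az":0,"hand":0.2},{"dx":0,"dy":0,"dz":0,"ax":0,"ay":0,"az":0,"hand":0.6},{"dx":0,"dy":0,"dz":0,"ax":0,"ay":0,"az":0,"hand":0.8},{"dx":0,"dy":0,"dz":-0.02,"ax":0,"ay":0,"az":0,"hand":0.8},{"dx":0,"dy":0,"dz":-0.1,"ax":0,"ay":0,"az":0,"hand":0.8}]'

```text
t: 17.62
position: [0.5135, -0.0545, 0.0726]
orientation: [-0.001, 0.635, 0.773, -0.0]
ft_force: [-0.0, 1.0, -0.7]
finger_gap: 0.0832
finger_force: 0.0
```

Emit:
move_arm --targets '[{"dx":0,"dy":0,"dz":-0.2,"ax":0,"ay":0,"az":0,"hand":0.8},{"dx":0,"dy":0,"dz":-0.45,"ax":0,"ay":0,"az":0,"hand":0.8},{"dx":-0.1,"dy":0,"dz":-0.65,"ax":0,"ay":0,"az":0,"hand":0.8},{"dx":-0.15,"dy":0,"dz":-0.65,"ax":0,"ay":0,"az":0,"hand":0.8},{"dx":-0.15,"dy":0,"dz":-0.65,"ax":0,"ay":0,"az":0,"hand":1}]'

```text
t: 18.25
position: [0.5177, -0.0769, 0.1698]
orientation: [-0.0, 0.635, 0.772, -0.0]
ft_force: [0.3, 0.4, -0.3]
finger_gap: 0.0895
finger_force: 0.0
```

```bash
python3 - <<'E'
from h import *
c=cam("wrist","w10"); plan(.579,.206,.16,-26)
u,v=proj(c,[.5139,-.0558,.068]).astype(int);print(u,v)
cv2.imwrite("pics/w10c.png",cv2.resize(c["im"][v-100:v+100,u-130:u+130],None,fx=3,fy=3,interpolation=cv2.INTER_CUBIC))
for th in (120,150,180,215):
  q,a=bright(c,u,v,th);print(th,q.tolist(),quad(c,q,.068))
E
```

```text
at [ 0.5174 -0.0763  0.1692] yaw 11.15 d [1.7667 0.7669 0.0618] a [-7.000e-04 -1.000e-04  2.064e-01] t 18.3 q7 0.64
320 208
120 [[0.0, 314.0], [20.0, 74.0], [461.0, 227.0], [311.0, 354.0]] (array([ 0.4304, -0.1064]), np.float64(176.69), array([189.5, 327.3, 159.2, 255.9]))
150 [[275.0, 355.0], [22.0, 318.0], [20.0, 74.0], [345.0, 160.0]] (array([ 0.4032, -0.1002]), np.float64(178.92), array([208.6, 188.6, 227.9, 171.1]))
180 [[20.0, 74.0], [351.0, 207.0], [266.0, 354.0], [22.0, 317.0]] (array([ 0.4042, -0.1083]), np.float64(174.49), array([243.6, 143.7, 200.9, 187.6]))
215 [[350.0, 219.0], [349.0, 253.0], [291.0, 253.0], [289.0, 220.0]] (array([ 0.5173, -0.0773]), np.float64(11.58), array([27.1, 44.9, 26.3, 45.9]))
```

View pics/w10c.png

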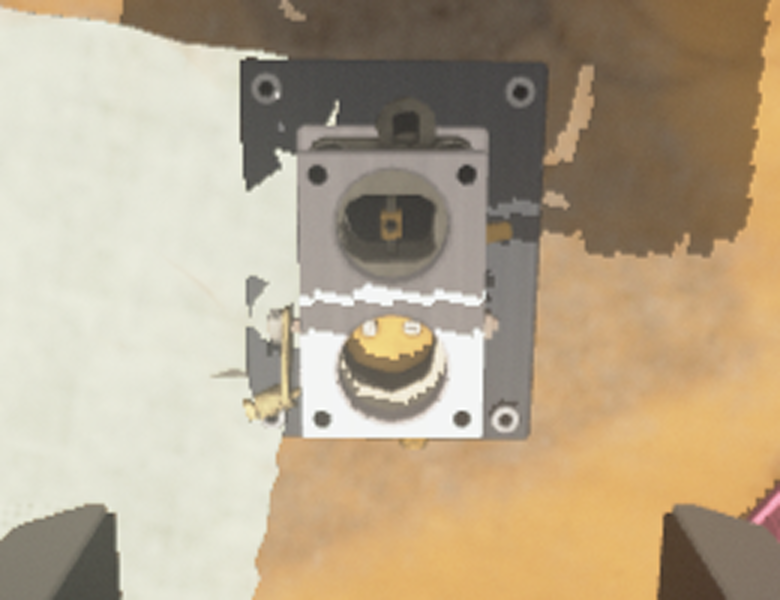

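```bash
python3 - <<'E'
from h import *
c=load("w10")
f=lambda L:[(190+x/3,108+y/3) for x,y in L]
print(quad(c,f([(299,152),(489,152),(483,438),(302,438)]),.068))
print(quad(c,f([(317,175),(466,175),(461,418),(322,419)]),.068))
print("basescr",quad(c,f([(266,89),(520,91),(505,419),(274,420)]),.006))
E
```

```text
(array([ 0.514 , -0.0555]), np.float64(100.85), array([45.5, 72.4, 46.7, 72.5]))
(array([ 0.5136, -0.0556]), np.float64(101.12), array([35.9, 61.6, 35.7, 61.9]))
basescr (array([ 0.5139, -0.0569]), np.float64(100.5), array([ 73.7, 100.3,  73. , 101.2]))
```

Emit:
move_arm --targets '[{"dx":0.3,"dy":0.2,"dz":0,"ax":0,"ay":0,"az":0.05,"hand":1},{"dx":0.6,"dy":0.4,"dz":0,"ax":0,"ay":0,"az":0.1,"hand":1},{"dx":0.85,"dy":0.6,"dz":0,"ax":0,"ay":0,"az":0.15,"hand":1},{"dx":1,"dy":0.75,"dz":0,"ax":0,"ay":0,"az":0.2,"hand":1},{"dx":1,"dy":0.77,"dz":0,"ax":0,"ay":0,"az":0.206,"hand":1}]'

```text
t: 18.92
position: [0.602, 0.0971, 0.1676]
orientation: [-0.001, 0.846, 0.533, -0.002]
ft_force: [0.3, -0.5, 0.1]
finger_gap: 0.0934
finger_force: 0.0
```

```bash
python3 - <<'E'
from h import *
plan(.579,.196,.16,-26)
E
```

```text
at [0.602  0.0971 0.1676] yaw -25.52 d [ 0.5292 -0.4224  0.0511] a [-0.0011  0.0004  0.0027] t 18.93 q7 -0.19
```

Emit:
move_arm --targets '[{"dx":0.2,"dy":-0.2,"dz":0,"ax":0,"ay":0,"az":0,"hand":1},{"dx":0.4,"dy":-0.35,"dz":0,"ax":0,"ay":0,"az":0,"hand":1},{"dx":0.5,"dy":-0.42,"dz":0,"ax":0,"ay":0,"az":0,"hand":1},{"dx":0.5,"dy":-0.42,"dz":0,"ax":0,"ay":0,"az":0,"hand":1},{"dx":0.5,"dy":-0.42,"dz":0,"ax":0,"ay":0,"az":0,"hand":1}]'

```text
t: 19.55
position: [0.579, 0.185, 0.1702]
orientation: [0.001, 0.848, 0.529, -0.0]
ft_force: [-0.7, -1.2, -0.8]
finger_gap: 0.093
finger_force: 0.0
```

```bash
python3 - <<'E'
from h import *
c=cam("wrist","w11")
u,v=proj(c,[.579,.206,.012]).astype(int);print(u,v)
for th in (200,215,230):
  q,a=bright(c,u,v+20,th);r=quad(c,q,.012);print(th,q.tolist(),r)
plan(*r[0],.06,r[1]-90)
E
```

```text
309 197
200 [[333.0, 193.0], [333.0, 232.0], [284.0, 233.0], [283.0, 192.0]] (array([0.5711, 0.1937]), np.float64(153.9), array([36.2, 45.2, 38.1, 44.6]))
215 [[333.0, 194.0], [333.0, 232.0], [284.0, 232.0], [283.0, 193.0]] (array([0.571 , 0.1935]), np.float64(153.28), array([35.3, 45.1, 36.2, 44.6]))
230 [[333.0, 194.0], [333.0, 232.0], [285.0, 233.0], [283.0, 193.0]] (array([0.5711, 0.1932]), np.float64(153.9), array([35.3, 44.2, 37.2, 44.6]))
at [0.5791 0.185  0.1703] yaw -26.11 d [ 0.0267 -0.0731  0.7352] a [0.0006 0.     0.4999] t 19.6 q7 -0.34
```

```bash
cat >> h.py <<'E'
def grey(c,u,v,lo=110,sat=30):
    im=c["im"].astype(int);m=((im.min(2)>lo)&(im.max(2)-im.min(2)<sat)).astype(np.uint8)*255
    return bright(dict(im=np.dstack([m]*3)),u,v,100)[0]
E
python3 - <<'E'
from h import *
c=load("w11"); 
for lo,s in ((110,30),(90,30),(130,25)):
    q=grey(c,309,215,lo,s);r=quad(c,q,.012);print(q.tolist(),r)
plan(*r[0],.06,r[1]-90)
E
```

```text
[[333.0, 153.0], [333.0, 232.0], [285.0, 233.0], [281.0, 154.0]] (array([0.5786, 0.209 ]), np.float64(64.8), array([71.1, 44.2, 71.3, 45. ]))
[[333.0, 153.0], [333.0, 232.0], [285.0, 233.0], [281.0, 154.0]] (array([0.5786, 0.209 ]), np.float64(64.8), array([71.1, 44.2, 71.3, 45. ]))
[[333.0, 153.0], [333.0, 232.0], [285.0, 233.0], [281.0, 154.0]] (array([0.5786, 0.209 ]), np.float64(64.8), array([71.1, 44.2, 71.3, 45. ]))
at [0.5791 0.185  0.1703] yaw -26.11 d [ 0.1433 -0.0746  0.7351] a [ 0.0004  0.0004 -0.0051] t 19.6 q7 -0.34
```

Emit:
move_arm --targets '[{"dx":0.1,"dy":-0.05,"dz":0.2,"ax":0,"ay":0,"az":-0.005,"hand":1},{"dx":0.138,"dy":-0.075,"dz":0.5,"ax":0,"ay":0,"az":-0.005,"hand":1},{"dx":0.138,"dy":-0.075,"dz":0.7,"ax":0,"ay":0,"az":-0.005,"hand":1},{"dx":0.138,"dy":-0.075,"dz":0.735,"ax":0,"ay":0,"az":-0.005,"hand":1},{"dx":0.138,"dy":-0.075,"dz":0.735,"ax":0,"ay":0,"az":-0.005,"hand":1}]'

```text
t: 20.23
position: [0.5786, 0.2101, 0.0606]
orientation: [0.001, 0.844, 0.537, 0.0]
ft_force: [-0.0, -0.3, 0.6]
finger_gap: 0.0934
finger_force: 0.0
```

```bash
python3 - <<'E'
from h import *
c=cam("wrist","w12");b=load("w11")
u,v=proj(c,[.5786,.209,.012]).astype(int);print(u,v)
q=grey(c,u,v+28);print(q.tolist(),quad(c,q,.012))
q2=grey(b,309,215)
for p in q: print(min((tri((c,*p),(b,*s)) for s in q2),key=lambda x:x[1]))
plan(.5784,.2083,.004,-25.3)
E
```

```text
321 260
[[357.0, 201.0], [356.0, 312.0], [287.0, 312.0], [285.0, 201.0]] (array([0.5789, 0.2102]), np.float64(65.17), array([73.4, 44.9, 73.3, 42.8]))
(array([ 0.61406885,  0.23026179, -0.00676788]), np.float64(0.21058366517761595))
(array([0.58370296, 0.16756147, 0.01224377]), np.float64(0.309101901012356))
(array([0.54296174, 0.18593045, 0.01076408]), np.float64(0.22367825815170173))
(array([ 0.57154481,  0.25031124, -0.00593082]), np.float64(0.6631809209443557))
at [0.5789 0.2104 0.0612] yaw -25.08 d [-0.0149  0.0018  0.3817] a [ 0.0008 -0.0004  0.0012] t 20.27 q7 -0.28
```

Emit:
move_arm --targets '[{"dx":-0.01,"dy":0,"dz":0.2,"ax":0,"ay":0,"az":0,"hand":1},{"dx":-0.01,"dy":0,"dz":0.34,"ax":0,"ay":0,"az":0,"hand":1},{"dx":-0.01,"dy":0,"dz":0.38,"ax":0,"ay":0,"az":0,"hand":0.5},{"dx":-0.01,"dy":0,"dz":0.38,"ax":0,"ay":0,"az":0,"hand":0},{"dx":-0.01,"dy":0,"dz":0.38,"ax":0,"ay":0,"az":0,"hand":-1}]'

```text
t: 20.9
position: [0.5778, 0.2101, 0.0037]
orientation: [0.0, 0.843, 0.537, 0.001]
ft_force: [-0.2, 0.0, 0.3]
finger_gap: 0.0676
finger_force: 0.0
```

Emit:
move_arm --targets '[{"dx":0,"dy":0,"dz":0,"ax":0,"ay":0,"az":0,"hand":-1},{"dx":0,"dy":0,"dz":0,"ax":0,"ay":0,"az":0,"hand":-1},{"dx":0,"dy":0,"dz":0,"ax":0,"ay":0,"az":0,"hand":-1},{"dx":0,"dy":0,"dz":0,"ax":0,"ay":0,"az":0,"hand":-1},{"dx":0,"dy":0,"dz":0,"ax":0,"ay":0,"az":0,"hand":-1}]'

```text
t: 21.52
position: [0.5775, 0.2101, 0.0033]
orientation: [0.0, 0.843, 0.537, 0.001]
ft_force: [0.1, -0.2, 3.7]
finger_gap: 0.0456
finger_force: 25.0
```

```bash
python3 - <<'E'
from h import *
plan(.5138,-.0556,.13,11)
E
```

```text
at [0.5775 0.2101 0.0033] yaw -25.0 d [-1.7841  0.3645 -0.8454] a [ 4.e-04 -1.e-04 -2.e-01] t 21.52 q7 -0.23
```

Emit:
move_arm --targets '[{"dx":0,"dy":0,"dz":-0.35,"ax":0,"ay":0,"az":0,"hand":-1},{"dx":-0.1,"dy":0,"dz":-0.75,"ax":0,"ay":0,"az":0,"hand":-1},{"dx":-0.35,"dy":0,"dz":-0.85,"ax":0,"ay":0,"az":-0.05,"hand":-1},{"dx":-0.7,"dy":0.1,"dz":-0.85,"ax":0,"ay":0,"az":-0.1,"hand":-1},{"dx":-1,"dy":0.2,"dz":-0.85,"ax":0,"ay":0,"az":-0.15,"hand":-1}]'

```text
t: 22.15
position: [0.5394, 0.0601, 0.1302]
orientation: [-0.0, 0.693, 0.721, -0.001]
ft_force: [0.6, -0.3, -0.5]
finger_gap: 0.0456
finger_force: 25.0
```

```bash
python3 - <<'E'
from h import *
plan(.5138,-.0556,.13,11)
E
```

```text
at [0.5394 0.0601 0.1302] yaw 2.31 d [-0.7635 -0.2015  0.0016] a [-0.0004  0.     -0.0483] t 22.15 q7 0.3
```

Emit:
move_arm --targets '[{"dx":-0.3,"dy":-0.1,"dz":0,"ax":0,"ay":0,"az":-0.045,"hand":-1},{"dx":-0.6,"dy":-0.18,"dz":0,"ax":0,"ay":0,"az":-0.048,"hand":-1},{"dx":-0.74,"dy":-0.2,"dz":0.1,"ax":0,"ay":0,"az":-0.048,"hand":-1},{"dx":-0.74,"dy":-0.2,"dz":0.25,"ax":0,"ay":0,"az":-0.048,"hand":-1},{"dx":-0.74,"dy":-0.2,"dz":0.25,"ax":0,"ay":0,"az":-0.048,"hand":-1}]'

```text
t: 22.78
position: [0.5126, -0.0502, 0.0912]
orientation: [-0.002, 0.639, 0.769, -0.001]
ft_force: [0.2, 0.1, -0.8]
finger_gap: 0.0458
finger_force: 25.0
```

```bash
python3 - <<'E'
from h import *
plan(.5137,-.055,.072,11)
c=cam("wrist","w13");p,r=pose();M=r.as_matrix()
u,v=proj(c,p).astype(int)
im=cv2.GaussianBlur(cv2.cvtColor(c["im"],cv2.COLOR_BGR2GRAY),(3,3),0)
for uu in (290,320,350):
    g=np.diff(im[205:245,uu].astype(int));print(uu,[(205+i,x) for i,x in enumerate(g) if abs(x)>8])
for v,z in [(230.5,.009),(224,-.003)]: print((M.T@(at(c,320,v,p[2]+z)-p)*1000).round(1))
E
```

```text
at [ 0.5126 -0.0502  0.0912] yaw 10.6 d [-0.033   0.0021  0.128 ] a [-0.0016 -0.0006 -0.0022] t 22.77 q7 0.66
290 [(205, np.int64(-21)), (209, np.int64(-12)), (217, np.int64(16)), (218, np.int64(12)), (228, np.int64(14)), (229, np.int64(12))]
320 [(216, np.int64(16)), (217, np.int64(18)), (227, np.int64(9)), (228, np.int64(16)), (229, np.int64(13))]
350 [(205, np.int64(-11)), (216, np.int64(13)), (217, np.int64(17)), (228, np.int64(14)), (229, np.int64(11))]
[35.8 -1.4 -9. ]
[35.6 -1.4  3. ]
```

Emit:
move_arm --targets '[{"dx":-0.034,"dy":0.002,"dz":0.03,"ax":0,"ay":0,"az":-0.002,"hand":-1},{"dx":-0.034,"dy":0.002,"dz":0.06,"ax":0,"ay":0,"az":-0.002,"hand":-1},{"dx":-0.034,"dy":0.002,"dz":0.09,"ax":0,"ay":0,"az":-0.002,"hand":-1},{"dx":-0.034,"dy":0.002,"dz":0.11,"ax":0,"ay":0,"az":-0.002,"hand":-1},{"dx":-0.034,"dy":0.002,"dz":0.11,"ax":0,"ay":0,"az":-0.002,"hand":-1}]'

```text
t: 23.45
position: [0.5157, -0.0553, 0.0761]
orientation: [-0.0, 0.636, 0.772, -0.0]
ft_force: [0.0, -0.1, -1.0]
finger_gap: 0.0454
finger_force: 25.0
```

```bash
python3 - <<'E'
from h import *
plan(.5137,-.0552,.07,11)
E
```

```text
at [ 0.5157 -0.0553  0.0761] yaw 11.01 d [ 0.0032 -0.0126  0.0404] a [-0.0002 -0.0001  0.    ] t 23.45 q7 0.69
```

Emit:
move_arm --targets '[{"dx":0.003,"dy":-0.012,"dz":0.01,"ax":0,"ay":0,"az":0,"hand":-1},{"dx":0.003,"dy":-0.012,"dz":0.02,"ax":0,"ay":0,"az":0,"hand":-1},{"dx":0.003,"dy":-0.012,"dz":0.03,"ax":0,"ay":0,"az":0,"hand":-1},{"dx":0.003,"dy":-0.012,"dz":0.038,"ax":0,"ay":0,"az":0,"hand":-1},{"dx":0.003,"dy":-0.012,"dz":0.038,"ax":0,"ay":0,"az":0,"hand":-1}]'

```text
t: 24.08
position: [0.514, -0.0554, 0.0709]
orientation: [-0.0, 0.636, 0.772, 0.0]
ft_force: [-0.5, 0.0, 2.9]
finger_gap: 0.0456
finger_force: 25.0
```

Emit:
move_arm --targets '[{"dx":0,"dy":0,"dz":0,"ax":0,"ay":0,"az":0,"hand":0.2},{"dx":0,"dy":0,"dz":0,"ax":0,"ay":0,"az":0,"hand":0.6},{"dx":0,"dy":0,"dz":0,"ax":0,"ay":0,"az":0,"hand":0.8},{"dx":0,"dy":0,"dz":-0.02,"ax":0,"ay":0,"az":0,"hand":0.8},{"dx":0,"dy":0,"dz":-0.1,"ax":0,"ay":0,"az":0,"hand":0.8}]'

```text
t: 24.7
position: [0.5135, -0.0553, 0.0856]
orientation: [-0.001, 0.636, 0.772, -0.0]
ft_force: [-0.2, -0.0, 0.2]
finger_gap: 0.0835
finger_force: 0.0
```

Emit:
move_arm --targets '[{"dx":0,"dy":0,"dz":-0.2,"ax":0,"ay":0,"az":0,"hand":0.8},{"dx":0,"dy":0,"dz":-0.45,"ax":0,"ay":0,"az":0,"hand":0.8},{"dx":-0.1,"dy":0,"dz":-0.7,"ax":0,"ay":0,"az":0,"hand":0.8},{"dx":-0.15,"dy":0,"dz":-0.7,"ax":0,"ay":0,"az":0,"hand":0.8},{"dx":-0.15,"dy":0,"dz":-0.7,"ax":0,"ay":0,"az":0,"hand":1}]'

```text
t: 25.32
position: [0.5178, -0.0778, 0.1905]
orientation: [-0.0, 0.637, 0.771, -0.0]
ft_force: [0.2, -0.7, -0.3]
finger_gap: 0.0893
finger_force: 0.0
```

```bash
python3 - <<'E'
from h import *
c=cam("wrist","w14"); plan(.665,-.01,.19,20)
u,v=proj(c,[.5138,-.0556,.080]).astype(int);print(u,v)
# holes: dark spots 4 at corners: predict & local centroid
a=np.radians(11);X=np.array([np.cos(a),np.sin(a),0]);Y=np.array([-np.sin(a),np.cos(a),0]);C=np.array([.5138,-.0556,.08])
g=cv2.cvtColor(c["im"],cv2.COLOR_BGR2GRAY);pts=[]
for sx,sy in [(-1,1),(1,1),(1,-1),(-1,-1)]:
    q=proj(c,C+sx*.0179*X+sy*.0309*Y);i,j=q.round().astype(int);w=g[j-7:j+8,i-7:i+8].astype(float)
    k=np.clip(np.median(w)-20-w,0,None);yy,xx=np.mgrid[-7:8,-7:8];pts.append((i+(k*xx).sum()/k.sum(),j+(k*yy).sum()/k.sum()));print(q,pts[-1],k.sum())
print(quad(c,pts,.08))
for th in (200,215): 
  q=grey(c,u,v+30,th);print(q.tolist(),quad(c,q,.08))
T=load("T");print(at(T,330,155,0),at(T,330,130,.1))
cv2.imwrite("pics/w14c.png",cv2.resize(c["im"][v-100:v+100,u-130:u+130],None,fx=3,fy=3))
E
```

```text
at [ 0.5174 -0.0771  0.1899] yaw 10.98 d [ 0.2515  1.0511 -0.0026] a [-0.0006 -0.0004 -0.0501] t 25.38 q7 0.62
320 204
[296.63627989 163.92946532] (np.float64(295.8421300659755), np.float64(163.28793590951932)) 2122.0
[344.72662967 163.83141852] (np.float64(346.758035172832), np.float64(163.61613098847786)) 3298.0
[343.36159638 242.98007003] (np.float64(344.54185542643296), np.float64(244.29466220208784)) 5077.0
[298.16650032 243.05760668] (np.float64(297.27051375700023), np.float64(244.8020452885318)) 4107.0
(array([ 0.5142, -0.056 ]), np.float64(100.68), array([37.9, 63.1, 37.5, 63.7]))
[[349.0, 216.0], [348.0, 248.0], [292.0, 248.0], [290.0, 214.0]] (array([ 0.5172, -0.0769]), np.float64(9.89), array([26.1, 44.5, 27.7, 45.7]))
[[290.0, 215.0], [348.0, 215.0], [349.0, 247.0], [292.0, 248.0]] (array([ 0.5171, -0.0767]), np.float64(11.43), array([44.9, 26.1, 45.3, 26.9]))
[ 0.80498573 -0.02103701  0.        ] [ 0.83204026 -0.01937334  0.1       ]
```

Emit:
move_arm --targets '[{"dx":0.08,"dy":0.4,"dz":0,"ax":0,"ay":0,"az":-0.02,"hand":1},{"dx":0.16,"dy":0.8,"dz":0,"ax":0,"ay":0,"az":-0.05,"hand":1},{"dx":0.2,"dy":1,"dz":0.1,"ax":0,"ay":0,"az":-0.05,"hand":1},{"dx":0.2,"dy":1,"dz":0.15,"ax":0,"ay":0,"az":-0.05,"hand":1},{"dx":0.2,"dy":1,"dz":0.15,"ax":0,"ay":0,"az":-0.05,"hand":1}]'

```text
t: 26.0
position: [0.6576, -0.0199, 0.1662]
orientation: [-0.002, 0.574, 0.819, -0.002]
ft_force: [-0.4, -0.4, -0.5]
finger_gap: 0.0929
finger_force: 0.0
```

```bash
python3 - <<'E'
from h import *
c=cam("wrist","w15"); plan(.69,-.005,.12,20)
u,v=proj(c,[.69,-.0,.03]).astype(int);print(u,v)
cv2.imwrite("pics/w15c.png",cv2.resize(c["im"][v-100:v+100,u-130:u+130],None,fx=3,fy=3,interpolation=cv2.INTER_CUBIC)); print(u-130,v-100)
E
```

```text
at [ 0.6581 -0.0204  0.1674] yaw 19.9 d [0.0239 0.2357 0.3153] a [-0.0009 -0.0002 -0.0006] t 26.05 q7 0.63
364 216
234 116
```

View pics/w15c.png

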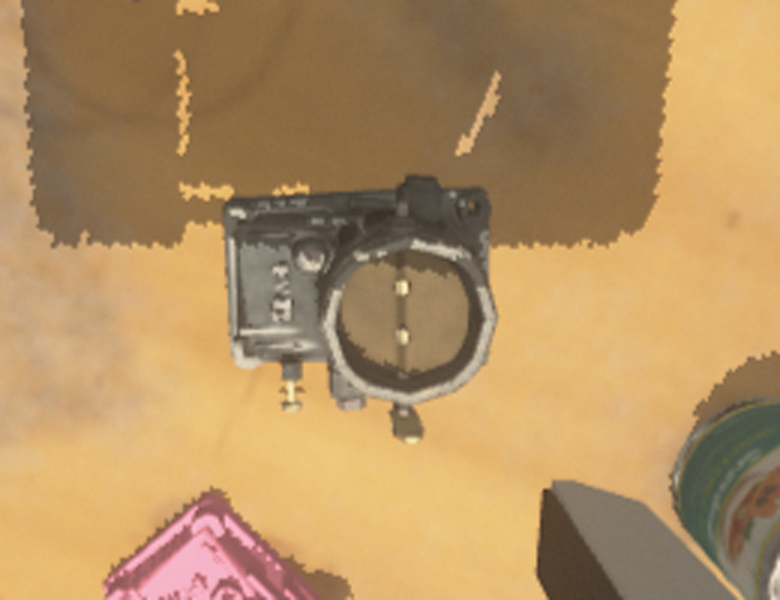

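```bash
python3 - <<'E'
from h import *
c=load("w15");f=lambda x,y,z:at(c,234+x/3,116+y/3,z)
m=f(409,321,.044);print("mouth",m.round(4))
tl,tr,bl=f(228,201,.006),f(490,188,.006),f(238,362,.006)
print(tl,tr,bl,np.linalg.norm(tr-tl),np.linalg.norm(bl-tl))
d=tr-tl;e=tl-bl;print("ang",np.degrees(np.arctan2(d[1],d[0])),np.degrees(np.arctan2(e[1],e[0]))-90)
fc=(tr+bl)/2;print("flange",fc); v=m-fc; a=np.arctan2(d[1],d[0]);print(v[0]*np.cos(a)+v[1]*np.sin(a),-v[0]*np.sin(a)+v[1]*np.cos(a))
l,r=f(322,320,.044),f(497,320,.044);print(np.linalg.norm(l-r))
plan(m[0],m[1],.12,22)
E
```

```text
mouth [ 0.6936 -0.0012  0.044 ]
[0.63749302 0.00710805 0.006     ] [0.70905941 0.03715786 0.006     ] [ 0.65704833 -0.03888155  0.006     ] 0.07761919612167521 0.04997452290634763
ang 22.776914283068148 23.035764502349735
flange [ 0.68305387 -0.00086184  0.006     ]
0.009583397435068228 -0.004440421412387861
0.047298627020490834
at [ 0.6581 -0.0204  0.1674] yaw 19.9 d [0.0393 0.2669 0.3152] a [-0.0009 -0.0002 -0.0117] t 26.05 q7 0.63
```

Emit:
move_arm --targets '[{"dx":0.04,"dy":0.15,"dz":0.1,"ax":0,"ay":0,"az":-0.016,"hand":1},{"dx":0.04,"dy":0.267,"dz":0.3,"ax":0,"ay":0,"az":-0.016,"hand":1},{"dx":0.04,"dy":0.267,"dz":0.5,"ax":0,"ay":0,"az":-0.016,"hand":1},{"dx":0.04,"dy":0.267,"dz":0.55,"ax":0,"ay":0,"az":-0.016,"hand":1},{"dx":0.04,"dy":0.267,"dz":0.55,"ax":0,"ay":0,"az":-0.016,"hand":1}]'

```text
t: 26.68
position: [0.6951, -0.0009, 0.0865]
orientation: [0.0, 0.553, 0.833, -0.0]
ft_force: [-0.1, 0.8, 0.1]
finger_gap: 0.0929
finger_force: 0.0
```

```bash
python3 - <<'E'
from h import *
c=cam("wrist","w16"); plan(.6936,-.0012,.024,22.9)
u,v=proj(c,[.6936,-.0012,.044]).astype(int);print(u,v)
im=c["im"].astype(int); 
# throat/dark casting mask vs wood by saturation
m=((im.max(2)-im.min(2))<45)
for r in range(v-30,v+31,10): 
    x=np.where(m[r,u-70:u+70])[0]; print(r,u-70+x.min() if len(x) else None,u-70+x.max() if len(x) else None)
cv2.imwrite("pics/w16c.png",cv2.resize(c["im"][v-100:v+100,u-130:u+130],None,fx=3,fy=3,interpolation=cv2.INTER_CUBIC)); print(u-130,v-100)
E
```

```text
at [ 0.6958 -0.0009  0.0872] yaw 22.82 d [ 0.0042 -0.0151  0.4216] a [ 0.0005  0.0004 -0.0004] t 26.73 q7 0.66
317 263
233 247 358
243 247 358
253 248 357
263 249 357
273 249 357
283 286 349
293 293 337
187 163
```

View pics/w16c.png

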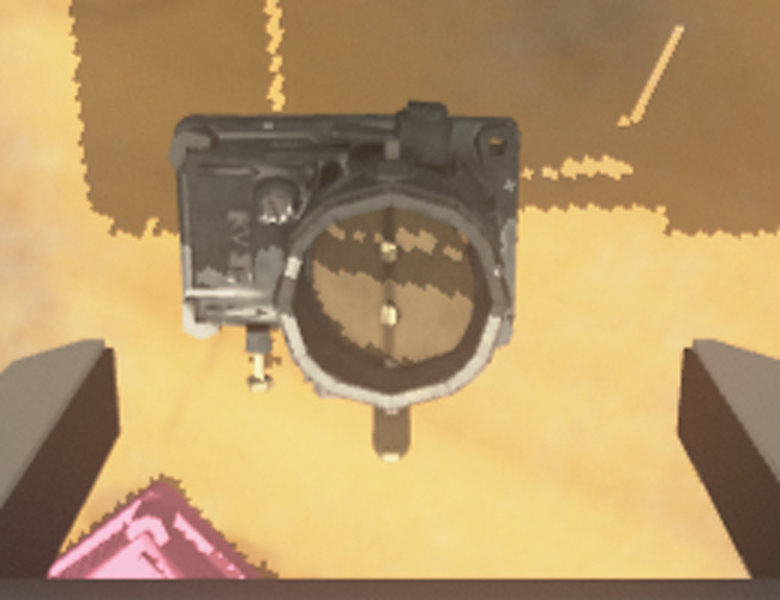

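```bash
python3 - <<'E'
from h import *
c=load("w16");p,r=pose();M=r.as_matrix()
for z in (.006,.03,.045): print((M.T@(at(c,187+160/3,163+480/3,z)-p)*1000).round(1),(M.T@(at(c,187+210/3,163+525/3,z)-p)*1000).round(1))
f=lambda x,y,z:M.T@(at(c,187+x/3,163+y/3,z)-p)*1000
print(f(390.5,300,.044),[f(x,y,.006).round(1) for x,y in ((178,118),(519,118),(184,333),(519,330))])
E
```

```text
[-61.7 -61.1  81.2] [-74.6 -49.1  81.2]
[-47.9 -55.2  57.2] [-59.6 -44.4  57.2]
[-39.3 -51.5  42.2] [-50.2 -41.5  42.2]
[ 0.91600119 -2.58645247 43.23299516] [array([ 30.8, -51.2,  81.1]), array([30.7, 26.5, 81.2]), array([-21.9, -52.8,  81.2]), array([-21.2,  28. ,  81.3])]
```

Emit:
move_arm --targets '[{"dx":0.005,"dy":-0.016,"dz":0,"ax":0,"ay":0,"az":0,"hand":0.6},{"dx":0.005,"dy":-0.016,"dz":0.2,"ax":0,"ay":0,"az":0,"hand":0.5},{"dx":0.005,"dy":-0.016,"dz":0.36,"ax":0,"ay":0,"az":0,"hand":0.5},{"dx":0.005,"dy":-0.016,"dz":0.42,"ax":0,"ay":0,"az":0,"hand":0.5},{"dx":0.005,"dy":-0.016,"dz":0.42,"ax":0,"ay":0,"az":0,"hand":0.5}]'

```text
t: 27.35
position: [0.693, -0.0004, 0.023]
orientation: [0.0, 0.553, 0.833, 0.0]
ft_force: [0.1, -1.1, 1.2]
finger_gap: 0.0697
finger_force: 0.0
```

Emit:
move_arm --targets '[{"dx":0,"dy":0,"dz":0,"ax":0,"ay":0,"az":0,"hand":0.2},{"dx":0,"dy":0,"dz":0,"ax":0,"ay":0,"az":0,"hand":0},{"dx":0,"dy":0,"dz":0,"ax":0,"ay":0,"az":0,"hand":-1},{"dx":0,"dy":0,"dz":0,"ax":0,"ay":0,"az":0,"hand":-1},{"dx":0,"dy":0,"dz":0,"ax":0,"ay":0,"az":0,"hand":-1}]' --squeeze 40

```text
t: 27.98
position: [0.6934, -0.0004, 0.0234]
orientation: [0.001, 0.553, 0.833, 0.0]
ft_force: [-0.1, -0.1, 4.3]
finger_gap: 0.0453
finger_force: 40.0
```

```bash
python3 - <<'E'
from h import *
plan(.5138,-.0556,.13,-79)
E
```

```text
at [ 6.934e-01 -4.000e-04  2.340e-02] yaw 22.87 d [ 0.1258 -1.2456 -0.7124] a [ 2.00e-04  4.00e-04 -4.34e-01] t 27.98 q7 0.69
```

Emit:
move_arm --targets '[{"dx":0,"dy":0,"dz":-0.3,"ax":0,"ay":0,"az":0,"hand":-1},{"dx":0,"dy":-0.1,"dz":-0.65,"ax":0,"ay":0,"az":-0.05,"hand":-1},{"dx":0,"dy":-0.35,"dz":-0.8,"ax":0,"ay":0,"az":-0.1,"hand":-1},{"dx":0.1,"dy":-0.6,"dz":-0.8,"ax":0,"ay":0,"az":-0.15,"hand":-1},{"dx":0.15,"dy":-0.85,"dz":-0.8,"ax":0,"ay":0,"az":-0.2,"hand":-1}]'

```text
t: 28.6
position: [0.5642, -0.0285, 0.1418]
orientation: [-0.001, 0.265, 0.964, -0.0]
ft_force: [0.3, -1.1, -3.1]
finger_gap: 0.0451
finger_force: 40.0
```

```bash
python3 - <<'E'
from h import *
plan(.5145,-.0449,.14,101)
E
```

```text
at [ 0.5642 -0.0285  0.1418] yaw 59.23 d [ 0.2285 -0.2632  0.0125] a [ 0.     -0.0009 -0.2321] t 28.6 q7 1.23
```

Emit:
move_arm --targets '[{"dx":0.08,"dy":-0.08,"dz":0,"ax":0,"ay":0,"az":-0.05,"hand":-1},{"dx":0.15,"dy":-0.16,"dz":0,"ax":0,"ay":0,"az":-0.11,"hand":-1},{"dx":0.21,"dy":-0.24,"dz":0,"ax":0,"ay":0,"az":-0.17,"hand":-1},{"dx":0.22,"dy":-0.25,"dz":0,"ax":0,"ay":0,"az":-0.225,"hand":-1},{"dx":0.22,"dy":-0.25,"dz":0,"ax":0,"ay":0,"az":-0.225,"hand":-1}]'

```text
t: 29.22
position: [0.5179, -0.0445, 0.1418]
orientation: [-0.001, -0.08, 0.997, 0.0]
ft_force: [-0.1, 0.2, -4.1]
finger_gap: 0.0452
finger_force: 40.0
```

```bash
python3 - <<'E'
from h import *
plan(.5145,-.0449,.108,101)
E
```

```text
at [ 0.5179 -0.0445  0.1418] yaw 99.22 d [0.0224 0.0009 0.2257] a [ 0.0003 -0.0007 -0.0099] t 29.23 q7 1.82
```

Emit:
move_arm --targets '[{"dx":0.01,"dy":0.001,"dz":0.05,"ax":0,"ay":0,"az":-0.009,"hand":-1},{"dx":0.021,"dy":0.001,"dz":0.1,"ax":0,"ay":0,"az":-0.009,"hand":-1},{"dx":0.021,"dy":0.001,"dz":0.15,"ax":0,"ay":0,"az":-0.009,"hand":-1},{"dx":0.021,"dy":0.001,"dz":0.2,"ax":0,"ay":0,"az":-0.009,"hand":-1},{"dx":0.021,"dy":0.001,"dz":0.2,"ax":0,"ay":0,"az":-0.009,"hand":-1}]'

```text
t: 29.85
position: [0.5154, -0.0444, 0.1118]
orientation: [-0.001, -0.096, 0.995, 0.0]
ft_force: [-0.2, -0.4, -3.2]
finger_gap: 0.0457
finger_force: 40.0
```

```bash
python3 - <<'E'
from h import *
plan(.5145,-.0449,.1045,101)
E
```

```text
at [ 0.5154 -0.0444  0.1118] yaw 100.99 d [ 0.0065 -0.0019  0.0486] a [ 0.0001 -0.0006 -0.    ] t 29.85 q7 1.84
```

Emit:
move_arm --targets '[{"dx":0.006,"dy":-0.002,"dz":0.015,"ax":0,"ay":0,"az":0,"hand":-1},{"dx":0.006,"dy":-0.002,"dz":0.03,"ax":0,"ay":0,"az":0,"hand":-1},{"dx":0.006,"dy":-0.002,"dz":0.042,"ax":0,"ay":0,"az":0,"hand":-1},{"dx":0.006,"dy":-0.002,"dz":0.048,"ax":0,"ay":0,"az":0,"hand":-1},{"dx":0.006,"dy":-0.002,"dz":0.048,"ax":0,"ay":0,"az":0,"hand":-1}]'

```text
t: 30.48
position: [0.5151, -0.045, 0.1054]
orientation: [-0.0, -0.096, 0.995, 0.0]
ft_force: [-0.2, 0.9, -3.6]
finger_gap: 0.0452
finger_force: 40.0
```

Emit:
move_arm --targets '[{"dx":0.003,"dy":0,"dz":0.006,"ax":0,"ay":0,"az":0,"hand":-1},{"dx":0.003,"dy":0,"dz":0.01,"ax":0,"ay":0,"az":0,"hand":-1},{"dx":0.003,"dy":0,"dz":0.014,"ax":0,"ay":0,"az":0,"hand":-1},{"dx":0.003,"dy":0,"dz":0.014,"ax":0,"ay":0,"az":0,"hand":-1},{"dx":0.003,"dy":0,"dz":0.014,"ax":0,"ay":0,"az":0,"hand":-1}]'

```text
t: 31.1
position: [0.5146, -0.0451, 0.1033]
orientation: [-0.0, -0.096, 0.995, -0.0]
ft_force: [0.5, -0.8, -3.3]
finger_gap: 0.0455
finger_force: 40.0
```

Not yet in contact; go on slowly.

Emit:
move_arm --targets '[{"dx":0,"dy":0,"dz":0.003,"ax":0,"ay":0,"az":0,"hand":-1},{"dx":0,"dy":0,"dz":0.005,"ax":0,"ay":0,"az":0,"hand":-1},{"dx":0,"dy":0,"dz":0.007,"ax":0,"ay":0,"az":0,"hand":-1},{"dx":0,"dy":0,"dz":0.007,"ax":0,"ay":0,"az":0,"hand":-1},{"dx":0,"dy":0,"dz":0.007,"ax":0,"ay":0,"az":0,"hand":-1}]'

```text
t: 31.72
position: [0.5148, -0.0451, 0.1029]
orientation: [0.0, -0.096, 0.995, -0.0]
ft_force: [-2.4, 0.4, 5.7]
finger_gap: 0.0455
finger_force: 40.0
```

Emit:
move_arm --targets '[{"dx":0,"dy":0,"dz":0,"ax":0,"ay":0,"az":0,"hand":0.1},{"dx":0,"dy":0,"dz":0,"ax":0,"ay":0,"az":0,"hand":0.3},{"dx":0,"dy":0,"dz":0,"ax":0,"ay":0,"az":0,"hand":0.5},{"dx":0,"dy":0,"dz":0,"ax":0,"ay":0,"az":0,"hand":0.5},{"dx":0,"dy":0,"dz":-0.1,"ax":0,"ay":0,"az":0,"hand":0.5}]'

```text
t: 32.35
position: [0.5138, -0.045, 0.1169]
orientation: [-0.001, -0.096, 0.995, 0.0]
ft_force: [0.2, 0.1, 0.3]
finger_gap: 0.0697
finger_force: 0.0
```

Emit:
move_arm --targets '[{"dx":0,"dy":0,"dz":-0.2,"ax":0,"ay":0,"az":0,"hand":0.5},{"dx":0,"dy":0,"dz":-0.45,"ax":0,"ay":0,"az":0,"hand":0.5},{"dx":-0.05,"dy":0,"dz":-0.7,"ax":0,"ay":0,"az":0,"hand":0.5},{"dx":-0.1,"dy":0,"dz":-0.75,"ax":0,"ay":0,"az":0,"hand":0.8},{"dx":-0.1,"dy":0,"dz":-0.75,"ax":0,"ay":0,"az":0,"hand":1}]'

```text
t: 32.98
position: [0.5297, -0.042, 0.2301]
orientation: [0.0, -0.096, 0.995, -0.0]
ft_force: [-0.6, 0.1, 0.1]
finger_gap: 0.0851
finger_force: 0.0
```

```bash
python3 - <<'E'
from h import *
c=cam("wrist","w17"); plan(.4,.26,.2,50)
u,v=proj(c,[.5138,-.0557,.09]).astype(int);print(u,v,u-110,v-80)
cv2.imwrite("pics/w17c.png",cv2.resize(c["im"][v-80:v+80,u-110:u+110],(770,560),interpolation=cv2.INTER_CUBIC))
E
```

```text
at [ 0.5287 -0.0421  0.229 ] yaw 101.01 d [0.4574 2.1407 0.1952] a [-1.000e-04 -5.000e-04  2.834e-01] t 33.02 q7 1.83
306 202 196 122
```

View pics/w17c.png

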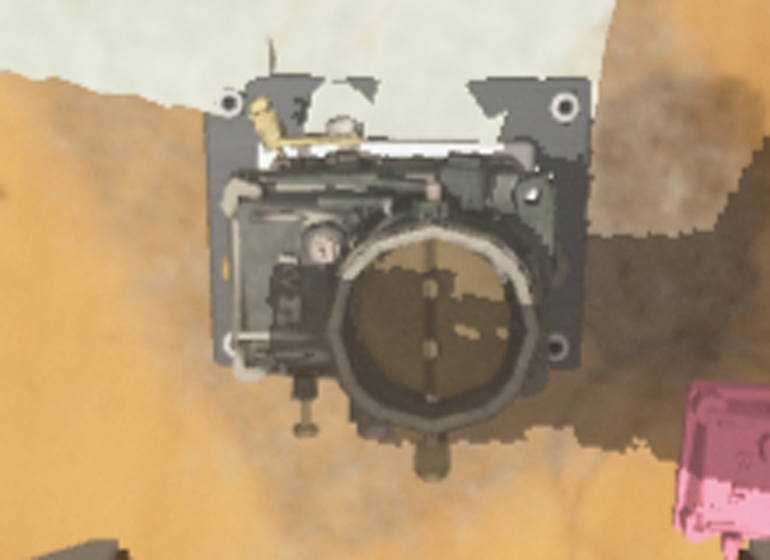

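```bash
python3 - <<'E'
from h import *
c=load("w17");f=lambda x,y,z:at(c,196+x/3.5,122+y/3.5,z)
print(quad(c,[(196+x/3.5,122+y/3.5) for x,y in [(228,176),(552,174),(548,380),(234,378)]],.086))
m=f(434,329.5,.124);print("mouth",m.round(4))
a=np.radians(101);tx=np.array([np.cos(a),np.sin(a),0]);ty=np.array([-np.sin(a),np.cos(a),0])
print("flange from mouth",(m-.0105*tx+.0025*ty).round(4))
print("ring w/h",np.linalg.norm(f(330,329,.124)-f(538,329,.124)),np.linalg.norm(f(434,227,.124)-f(434,432,.124)))
print("base",quad(c,[(196+x/3.5,122+y/3.5) for x,y in [(230,102),(565,107),(556,347),(229,345)]],.006))
E
```

```text
(array([ 0.5139, -0.0547]), np.float64(100.96), array([77.7, 51.3, 78.9, 50.3]))
mouth [ 0.5153 -0.0436  0.124 ]
flange from mouth [ 0.5149 -0.0544  0.124 ]
ring w/h 0.04531140131548058 0.04588500682716028
base (array([ 0.5142, -0.0558]), np.float64(100.38), array([ 99.6,  73.6, 102.6,  74.5]))
```

```bash
cat >> h.py <<'E'
def circ(c,u,v,lo=110,sat=35):
    im=c["im"].astype(int);m=((im.min(2)>lo)&(im.max(2)-im.min(2)<sat)).astype(np.uint8)
    cs,_=cv2.findContours(m,cv2.RETR_EXTERNAL,cv2.CHAIN_APPROX_NONE)
    k=max((x for x in cs if cv2.contourArea(x)>200),key=lambda x:cv2.pointPolygonTest(x,(float(u),float(v)),True))
    return cv2.fitEllipse(cv2.convexHull(k)),cv2.boundingRect(k)
E
python3 - <<'E'
from h import *
c=load("w1");e,b=circ(c,316,215);print(e,b);P=at(c,*e[0],.008);print(P, np.linalg.norm(at(c,b[0],e[0][1],.008)-at(c,b[0]+b[2],e[0][1],.008)))
T=load("T");e,b=circ(T,208,325);print(e,b,at(T,*e[0],.01))
plan(P[0],P[1],.16,60)
E
```

```text
((317.1566467285156, 211.21377563476562), (44.34044647216797, 44.45653533935547), 132.09085083007812) (295, 189, 45, 45)
[0.38225367 0.27517196 0.008     ] 0.047342877778401404
((207.9811248779297, 324.7829284667969), (19.59636116027832, 20.608320236206055), 48.17683029174805) (198, 315, 21, 21) [0.3826315  0.27238921 0.01      ]
at [ 0.5287 -0.0421  0.229 ] yaw 101.01 d [0.5538 2.2625 0.462 ] a [-1.000e-04 -6.000e-04  2.278e-01] t 33.02 q7 1.83
```

Emit:
move_arm --targets '[{"dx":0.1,"dy":0.3,"dz":0,"ax":0,"ay":0,"az":0.05,"hand":1},{"dx":0.2,"dy":0.6,"dz":0,"ax":0,"ay":0,"az":0.1,"hand":1},{"dx":0.25,"dy":0.9,"dz":0,"ax":0,"ay":0,"az":0.15,"hand":1},{"dx":0.25,"dy":1,"dz":0,"ax":0,"ay":0,"az":0.2,"hand":1},{"dx":0.25,"dy":1,"dz":0,"ax":0,"ay":0,"az":0.22,"hand":1}]'

```text
t: 33.65
position: [0.462, 0.0995, 0.2282]
orientation: [-0.002, 0.246, 0.969, -0.001]
ft_force: [0.3, 0.0, -0.4]
finger_gap: 0.0932
finger_force: 0.0
```

```bash
python3 - <<'E'
from h import *
plan(.385,.272,.15,60)
E
```

```text
at [0.462  0.0995 0.2282] yaw 61.47 d [0.9985 0.7663 0.5226] a [-0.0008 -0.0011  0.0082] t 33.65 q7 0.9
```

Emit:
move_arm --targets '[{"dx":0.3,"dy":0.25,"dz":0.1,"ax":0,"ay":0,"az":0,"hand":1},{"dx":0.6,"dy":0.5,"dz":0.2,"ax":0,"ay":0,"az":0,"hand":1},{"dx":0.9,"dy":0.7,"dz":0.3,"ax":0,"ay":0,"az":0,"hand":0.7},{"dx":0.97,"dy":0.75,"dz":0.5,"ax":0,"ay":0,"az":0,"hand":0.4},{"dx":0.97,"dy":0.75,"dz":0.5,"ax":0,"ay":0,"az":0,"hand":0.2}]'

```text
t: 34.28
position: [0.387, 0.2656, 0.152]
orientation: [-0.003, 0.246, 0.969, -0.003]
ft_force: [-0.4, -0.5, -0.1]
finger_gap: 0.0677
finger_force: 0.0
```

Emit:
move_arm --targets '[{"dx":0,"dy":0,"dz":0.1,"ax":0,"ay":0,"az":0,"hand":0.2},{"dx":0,"dy":0,"dz":0.2,"ax":0,"ay":0,"az":0,"hand":0.2},{"dx":0,"dy":0,"dz":0.2,"ax":0,"ay":0,"az":0,"hand":0.2},{"dx":0,"dy":0,"dz":0.2,"ax":0,"ay":0,"az":0,"hand":0.2},{"dx":0,"dy":0,"dz":0.2,"ax":0,"ay":0,"az":0,"hand":0.2}]'

```text
t: 34.9
position: [0.3907, 0.2662, 0.1255]
orientation: [0.0, 0.247, 0.969, 0.0]
ft_force: [-0.2, 0.2, -0.4]
finger_gap: 0.0562
finger_force: 0.0
```

```bash
python3 - <<'E'
from h import *
c=cam("wrist","w18");u,v=proj(c,[.3825,.273,.008]);print(u,v)
for lo,s in ((110,35),(130,30)):
  e,b=circ(c,u,v,lo,s);P=at(c,*e[0],.008);print(e,b,P,np.linalg.norm(at(c,b[0],e[0][1],.008)-at(c,b[0]+b[2],e[0][1],.008)))
k=np.clip(cv2.cvtColor(c["im"],cv2.COLOR_BGR2GRAY),0,255)[b[1]-4:b[1]+b[3]+4:3,b[0]-4:b[0]+b[2]+4:2]
print("\n".join("".join("%4d"%x for x in r) for r in k))
plan(P[0],P[1],.012)
E
```

```text
321.69859899371596 218.0403039235099
((323.8185119628906, 216.1531524658203), (58.1181526184082, 58.7994384765625), 82.67550659179688) (295, 187, 59, 59) [0.38195499 0.27521571 0.008     ] 0.04688882510557237
((323.81103515625, 216.1815948486328), (57.49449920654297, 58.68854904174805), 86.28587341308594) (295, 188, 59, 57) [0.38197253 0.27519943 0.008     ] 0.04688988379323311
 130 129 127 126 126 125 125 129 129 127 126 125 125 124 122 121 120 121 121 119 118 115 114 110 109 110 111 118 118 114 110 105 103 105
 128 128 128 127 125 125 124 125 127 126 125 126 125 129 130 129 127 126 125 119 116 109 109 104 102 102 104 107 112 108 104 103 101 102
 130 129 128 128 124 126 125 123 122 125 132 149 175 186 181 183 182 181 184 182 184 178 143 119 107 101 101 103 106 106 103 101 102 103
 128 127 128 126 127 126 126 125 151 189 190 189 191 192 188 189 190 190 189 190 190 190 190 190 192 157 109 105 105 105 104 103 101 103
 128 127 128 126 125 126 142 183 182 184 182 184 185 184 183 186 184 184 184 183 185 185 185 185 187 185 183 123 109 106 104 105 105 104
 127 127 126 126 128 175 184 184 1
[... 1699 characters left out ...]
181 181 180 181 181 181 128 104 105 103 105 105
 123 118 115 132 177 172 143 178 182 181 181 181 182 181 184 183 181 183 181 182 183 182 182 182 182 179 178 162 162 160 161 160 155 128
 190 182 176 174 177 178 132 116 128 171 181 181 181 180 181 181 182 182 181 183 181 181 181 180 241 128 159 162 163 161 161 161 158 158
 186 181 179 175 175 175 178 132 176 170 134 174 180 180 182 181 184 183 183 182 180 173 148 159 158 161 162 162 164 162 160 160 164 162
 188 187 185 181 180 179 177 176 174 173 170 168 170 170 170 169 167 166 162 163 163 161 158 162 163 165 166 165 165 163 161 161 161 162
at [0.3905 0.2663 0.1254] yaw 61.37 d [0.0789 0.0241 0.7561] a [ 0.0003  0.0002 -0.    ] t 34.95 q7 0.52
```

Emit:
move_arm --targets '[{"dx":0.079,"dy":0.024,"dz":0.1,"ax":0,"ay":0,"az":0,"hand":0.2},{"dx":0.079,"dy":0.024,"dz":0.35,"ax":0,"ay":0,"az":0,"hand":0.2},{"dx":0.079,"dy":0.024,"dz":0.6,"ax":0,"ay":0,"az":0,"hand":0.2},{"dx":0.079,"dy":0.024,"dz":0.74,"ax":0,"ay":0,"az":0,"hand":0.1},{"dx":0.079,"dy":0.024,"dz":0.755,"ax":0,"ay":0,"az":0,"hand":0}]'

```text
t: 35.58
position: [0.3809, 0.2747, 0.0106]
orientation: [-0.001, 0.247, 0.969, -0.001]
ft_force: [-0.3, -0.7, -0.0]
finger_gap: 0.0473
finger_force: 0.0
```

Emit:
move_arm --targets '[{"dx":0,"dy":0,"dz":0,"ax":0,"ay":0,"az":0,"hand":-0.2},{"dx":0,"dy":0,"dz":0,"ax":0,"ay":0,"az":0,"hand":-1},{"dx":0,"dy":0,"dz":0,"ax":0,"ay":0,"az":0,"hand":-1},{"dx":0,"dy":0,"dz":0,"ax":0,"ay":0,"az":0,"hand":-1},{"dx":0,"dy":0,"dz":0,"ax":0,"ay":0,"az":0,"hand":-1}]' --squeeze 20

```text
t: 36.2
position: [0.3818, 0.2755, 0.0122]
orientation: [0.0, 0.247, 0.969, 0.001]
ft_force: [-0.6, -0.6, 7.1]
finger_gap: 0.0193
finger_force: 20.0
```

```bash
python3 - <<'E'
from h import *
plan(.5152,-.0444,.2,101)
E
```

```text
at [0.3818 0.2755 0.0122] yaw 61.4 d [-1.8023 -1.4447 -1.2528] a [ 0.0003  0.0003 -0.22  ] t 36.2 q7 0.53
```

Emit:
move_arm --targets '[{"dx":0,"dy":0,"dz":-0.3,"ax":0,"ay":0,"az":0,"hand":-1},{"dx":-0.1,"dy":-0.1,"dz":-0.65,"ax":0,"ay":0,"az":0,"hand":-1},{"dx":-0.35,"dy":-0.3,"dz":-1,"ax":0,"ay":0,"az":0,"hand":-1},{"dx":-0.65,"dy":-0.5,"dz":-1,"ax":0,"ay":0,"az":0,"hand":-1},{"dx":-0.9,"dy":-0.72,"dz":-1,"ax":0,"ay":0,"az":0,"hand":-1}]'

```text
t: 36.83
position: [0.4497, 0.1139, 0.1627]
orientation: [0.002, 0.247, 0.969, 0.001]
ft_force: [0.6, 0.1, -1.7]
finger_gap: 0.0195
finger_force: 20.0
```

Emit:
move_arm --targets '[{"dx":-0.25,"dy":-0.2,"dz":-0.05,"ax":0,"ay":0,"az":0,"hand":-1},{"dx":-0.5,"dy":-0.4,"dz":-0.05,"ax":0,"ay":0,"az":0,"hand":-1},{"dx":-0.75,"dy":-0.6,"dz":-0.05,"ax":0,"ay":0,"az":0,"hand":-1},{"dx":-0.85,"dy":-0.7,"dz":-0.05,"ax":0,"ay":0,"az":0,"hand":-1},{"dx":-0.85,"dy":-0.7,"dz":-0.05,"ax":0,"ay":0,"az":0,"hand":-1}]'

```text
t: 37.45
position: [0.5096, -0.0396, 0.1687]
orientation: [-0.0, 0.249, 0.968, -0.001]
ft_force: [-0.3, 0.1, -0.2]
finger_gap: 0.0193
finger_force: 20.0
```

```bash
python3 - <<'E'
from h import *
plan(.5152,-.0444,.145);print(observe()["ft_force"])
E
```

```text
at [ 0.5096 -0.0396  0.1687] yaw 61.15 d [-0.0484 -0.0098  0.1579] a [-0.0004 -0.0001 -0.    ] t 37.45 q7 1.19
[-0.27182623  0.11407551 -0.22229154]
```

Emit:
move_arm --targets '[{"dx":-0.03,"dy":-0.01,"dz":0,"ax":0,"ay":0,"az":0,"hand":-1},{"dx":-0.048,"dy":-0.01,"dz":0.05,"ax":0,"ay":0,"az":0,"hand":-1},{"dx":-0.048,"dy":-0.01,"dz":0.1,"ax":0,"ay":0,"az":0,"hand":-1},{"dx":-0.048,"dy":-0.01,"dz":0.16,"ax":0,"ay":0,"az":0,"hand":-1},{"dx":-0.048,"dy":-0.01,"dz":0.16,"ax":0,"ay":0,"az":0,"hand":-1}]'

```text
t: 38.08
position: [0.5146, -0.042, 0.144]
orientation: [-0.001, 0.247, 0.969, -0.0]
ft_force: [0.8, -0.2, -0.9]
finger_gap: 0.0197
finger_force: 20.0
```

```bash
python3 - <<'E'
from h import *
plan(.5152,-.0444,.137);print(observe()["ft_force"])
E
```

```text
at [ 0.5146 -0.042   0.144 ] yaw 61.42 d [-0.0113 -0.0124  0.0465] a [-0.0003 -0.0007 -0.    ] t 38.08 q7 1.21
[ 0.7715424  -0.21447146 -0.87703817]
```

Emit:
move_arm --targets '[{"dx":-0.011,"dy":-0.01,"dz":0.01,"ax":0,"ay":0,"az":0,"hand":-1},{"dx":-0.011,"dy":-0.01,"dz":0.02,"ax":0,"ay":0,"az":0,"hand":-1},{"dx":-0.011,"dy":-0.01,"dz":0.03,"ax":0,"ay":0,"az":0,"hand":-1},{"dx":-0.011,"dy":-0.01,"dz":0.045,"ax":0,"ay":0,"az":0,"hand":-1},{"dx":-0.011,"dy":-0.01,"dz":0.045,"ax":0,"ay":0,"az":0,"hand":-1}]'

```text
t: 38.7
position: [0.516, -0.0444, 0.1381]
orientation: [-0.0, 0.247, 0.969, -0.0]
ft_force: [1.1, 0.7, -1.3]
finger_gap: 0.0196
finger_force: 20.0
```

Emit:
move_arm --targets '[{"dx":0.003,"dy":-0.003,"dz":0.006,"ax":0,"ay":0,"az":0,"hand":-1},{"dx":0.003,"dy":-0.003,"dz":0.01,"ax":0,"ay":0,"az":0,"hand":-1},{"dx":0.003,"dy":-0.003,"dz":0.014,"ax":0,"ay":0,"az":0,"hand":-1},{"dx":0.003,"dy":-0.003,"dz":0.014,"ax":0,"ay":0,"az":0,"hand":-1},{"dx":0.003,"dy":-0.003,"dz":0.014,"ax":0,"ay":0,"az":0,"hand":-1}]'

```text
t: 39.33
position: [0.5156, -0.0446, 0.1364]
orientation: [0.0, 0.247, 0.969, 0.0]
ft_force: [-1.5, -0.0, 3.1]
finger_gap: 0.0193
finger_force: 20.0
```

Emit:
move_arm --targets '[{"dx":0,"dy":0,"dz":0,"ax":0,"ay":0,"az":0,"hand":-0.4},{"dx":0,"dy":0,"dz":0,"ax":0,"ay":0,"az":0,"hand":-0.2},{"dx":0,"dy":0,"dz":0,"ax":0,"ay":0,"az":0,"hand":0},{"dx":0,"dy":0,"dz":0,"ax":0,"ay":0,"az":0,"hand":0},{"dx":0,"dy":0,"dz":-0.05,"ax":0,"ay":0,"az":0,"hand":0}]'

```text
t: 39.95
position: [0.5152, -0.0446, 0.1434]
orientation: [-0.001, 0.247, 0.969, -0.0]
ft_force: [-0.4, -1.0, 0.3]
finger_gap: 0.0464
finger_force: 0.0
```

Emit:
move_arm --targets '[{"dx":0,"dy":0,"dz":-0.2,"ax":0,"ay":0,"az":0,"hand":0},{"dx":0,"dy":0,"dz":-0.4,"ax":0,"ay":0,"az":0,"hand":0},{"dx":0,"dy":0,"dz":-0.6,"ax":0,"ay":0,"az":0,"hand":0},{"dx":-0.05,"dy":0,"dz":-0.7,"ax":0,"ay":0,"az":0,"hand":0},{"dx":-0.05,"dy":0,"dz":-0.7,"ax":0,"ay":0,"az":0,"hand":0}]'

```text
t: 40.58
position: [0.5232, -0.0486, 0.2502]
orientation: [0.002, 0.247, 0.969, 0.0]
ft_force: [-0.2, -0.2, -0.4]
finger_gap: 0.0464
finger_force: 0.0
```

```bash
python3 - <<'E'
from h import *
c=cam("wrist","w19");u,v=proj(c,[.5152,-.0444,.132]);print(u,v,observe()["position"])
for lo,s in ((110,35),(130,25)):
  e,b=circ(c,u,v,lo,s);print(e,b,at(c,*e[0],.132).round(4),np.linalg.norm(at(c,b[0],e[0][1],.132)-at(c,b[0]+b[2],e[0][1],.132)))
# ring/lever check in two fixed views
for n in("top","side"):
  C=cam(n,n+"_end");p=proj(C,[.5152,-.0444,.132]);e,b=circ(C,*p,150,40);print(n,p,e,b)
E
```

```text
318.86493289433673 219.16625711179893 [ 0.52216268 -0.04825819  0.24899316]
((304.3436279296875, 222.67269897460938), (63.44964599609375, 90.92723083496094), 82.2090072631836) (260, 191, 89, 65) [ 0.5122 -0.056   0.132 ] 0.07126234901242158
((318.0572509765625, 220.9859161376953), (57.3853874206543, 59.906410217285156), 58.850860595703125) (290, 193, 58, 57) [ 0.5162 -0.0457  0.132 ] 0.04638152661378706
top [342.45629872 265.22563655] ((487.6014404296875, 341.8087158203125), (131.5530242919922, 281.66265869140625), 96.56446838378906) (394, 276, 225, 116)
side [301.63520053 228.9104804 ] ((277.6945495605469, 397.1789855957031), (127.30286407470703, 317.1579895019531), 166.58351135253906) (202, 264, 148, 216)
```

```bash
python3 -c "
from workcell import hand_in
print(hand_in())"
```

```text
the job is handed in; nothing more can be done
None
```

The carburettor is stacked on the stand in the order asked (body, two-hole plate, one-hole plate, air horn, cover), each piece centred to within about 2 mm by my camera measurements, everything released, and handed in at about 41 s; the cover's seating I checked only by measurement, as I had no pictures left to view.

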